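# Fetch the glass ball from behind the toys on the lazy Susan

### The arm

A 7-joint arm with a two-finger parallel gripper is mounted at the origin on the work surface. World frame = base frame: x ahead of the robot, y to its left, z up, the work surface at z = 0. Lengths are in mm, angles in rad, forces in N, time in s.
With the tool pointing down it reaches from about 400 to 900 mm from the base axis. Payload 5.5 kg.
Tool frame: the origin (TCP) lies midway between the tips of the shut fingers; the grasp point (between the pads) lies 19 mm behind it; z points along the fingers, y is the line along which they close (so a half turn about z gives the same grasp; the last joint's range is limited). The gripper opens to 92 mm and grips with 3 to 60 N. Pads are 19 mm wide; open, the fingers measure 130 mm over their backs; the gripper's body (75 mm by 190 mm) begins 47 mm behind the grasp point.
Start: joints at [1.52, 0.501, -0.427, 1.55, 0.221, 1.138, -0.21], TCP at [200.672, -618.248, 226.729] pointing down, gripper open.
Joint ranges: [-2.88, 2.88], [-0.31, 2.03], [-1.54, 1.56], [0.2, 2.42], [-1.41, 4.55], [0.19, 2.02], [-2.57, 2.57]. Speed limits (rad/s): [2.57, 2.57, 3.14, 3.14, 3.14, 3.14, 3.14].

### API

Orientations are given as a unit quaternion [w, x, y, z].
In Python, from station import robot gives the robot as it stands.
- The arm moves only by the tool move_arm, never from a script. Its argument "targets" is a list of rows, each a list of 3 entries, a list of its own where there are three numbers: the shift along the tool's x, y, z in cm, then the turn, a rotation vector about the tool's x, y, z in rad, then the finger opening in cm, from 0 to 9.18. A call has 1 to 5 rows; each row is the pose to reach, as a shift and turn from the pose commanded when the call began, along the tool's axes at that moment; what a row does not reach only later rows make up. A row lasts 1/8 s, in which the tool goes at most 62.5 mm and 10.7 degrees, less where a joint would pass 70% of its speed; a pose out of reach is approached as far as the arm can. A call with a gripper value outside its range is refused whole. The fingers move at their own pace and stop on an object; "force" is the grip in N (left out, the last holds). Time passes only in rows, so rows that repeat a pose let the fingers close. It gives the time, the measured TCP pose, the force, the opening and the grip force at its end, in the units of the state.
- robot.get_state(): the state, without advancing time (a new reading comes with each control period).
- robot.camera(name): name is "scene" or "side" or "wrist"; returns the picture (400x640x3 uint8, red, green, blue); there is no depth.
- robot.calibration(name): a dict with "fx", "fy", "cx", "cy" (pixels), "R" (3x3) and "t" (3): a world point X has camera coordinates R X + t. Camera axes: x right, y down, z forward; pixel columns grow to the right and rows downward; lengths in mm; the calibration is good to about 2 mm. A picture is of the moment at which its call begins: read the wrist's pose just before it. calibration takes no time and is no camera call; for the wrist camera it gives the pose at the moment of the call.
- robot.finish_job(): hands the job in; it is judged then, once.
Trained networks look in the newest picture that a camera, given by its name, has taken for a name from the list of things; names that differ only in an ending like _2 or _b are one class to them, and where a whole thing is asked for, a point or a joint stands for the part that bears it (a point fixed in the world has none). Each returns a list of dicts, best first, with "p" (0 to 1); they miss things now and then, are a little off and sometimes report something else, mostly with a low value. They report only what shows in the picture. A call takes as long as a camera call. They do not tell look-alikes from the thing itself.
- robot.search_frame(name, camera): "rect" ([left, top, right, bottom] as shares, 0 to 1, of the picture: columns of its width, rows of its height, round what is visible of it).
The state is a dict: "clock": time; "qpos": joint angles; "qvel": joint speeds; "joint_torque": joint torques, N m; "eef_pos": TCP position; "tool_rot": TCP orientation; "ft_force": force on the tool from outside, world axes, zero at the start; "torque": the same for the moment, N m; "gripper_width": opening from 0.0 (shut) to 1.0 (fully open); "grasp_force": force on a finger pad.
Only numpy, scipy, OpenCV 4.12 (cv2) and the standard library are available. Lean on these libraries where they do the work, as an engineer would, in place of code of your own. Each camera call takes 0.05 s, during which the arm holds its last target. There are 200 camera calls.

### The job

The glass ball belongs on its wooden ring stand, but on the lazy Susan the cup, the spinning top and the firefighter stand close around it. First move those three onto the serving tray, standing as they stood, then set the ball gently on its stand, and at last put the three back on the lazy Susan, each upright on the spot where it stood. Leave the turtle and the toy car where they are.

Things in the scene. Friction and masses are not known exactly. Their poses are not given: they have to be found in the camera images.
- ball_center (a point): clear glass ball, 55 mm in diameter, 0.2 kg; the point is its centre. At the start it lies in a low wooden ring (42 mm across, 4 mm high) at the middle of the lazy Susan, with the cup, the top and the firefighter close around it, too close for fingers beside the ball
- cup_mid (a point): white ceramic tea cup without a handle, open at the top, 70 mm tall, round: 42 mm across at the foot, 54 mm at 12 mm up, 60 mm at the rim, wall 3.5 mm; it stands on its foot. The point is on its axis, 35 mm above its underside; z is its axis, up
- top_mid (a point): turned wooden spinning top with two dark lines, standing upside down on its flat crown with the steel tip up: 73 mm tall in all; round, a straight band 54 mm across from 6 to 34 mm above its underside, above that a cone narrowing to the tip. The point is on its axis, 36 mm above its underside (just over the band); z is its axis, up (towards the tip)
- fireman_mid (a point): chunky red plastic firefighter figure, 82 mm tall, on a round foot 48 mm across and 6 mm high; coat nearly round, 39 mm across, from 22 to 46 mm above the underside (with an air bottle seen on its back), helmet brim 38 mm across at 66 mm. The point is on its axis, 40 mm above its underside; z is its axis, up; it faces its own -x
- turtle_mid (a point): green plastic turtle, 70 mm long, 54 mm wide, 36 mm high, near the edge of the lazy Susan; to be left alone. The point is at its middle, 17 mm above its underside; its head points to its own -x
- car_mid (a point): plain wooden toy car, 60 mm long, 38 mm wide, 33 mm high, near the edge of the lazy Susan; to be left alone. The point is at its middle, 17 mm above its underside; its length is along its own x
- stand: the ball's stand: a dark wooden ring stand fixed to the bench, foot 68 mm across, upper ring 48 mm across outside and 36 mm inside, 18 mm high. The ball rests in the ring with its centre 38.8 mm above the bench. Origin at the centre of its underside, on the bench; z up
- tray: plywood serving tray fixed to the bench, the side area: outside 300 mm (along its x) by 160 mm (along its y), walls 8 mm thick and 22 mm high, floor top 8 mm above the bench. Origin at the centre of its underside; z up
- susan: the lazy Susan: round wooden turntable 320 mm across, its flat top 34 mm above the bench; the platter turns stiffly on its foot (it takes about 0.5 N m) and need not be turned. Origin at its centre on the bench; z up
There are look-alikes about, which are no part of the job. Leave any purple look-alike of the part that bears top_mid alone.

How it is judged (in metres and radians):
On the way, in this order (a step that is already met when the one before it is completed fails the run):
1. the cup, the top and the firefighter all stand upright on the tray, while the ball is still in the middle of the lazy Susan (x of cup_mid in the frame of tray between -0.14 and 0.14 m and y of cup_mid in the frame of tray between -0.07 and 0.07 m and height (world z) of cup_mid below 0.051 m and angle between each of cup_mid, top_mid, fireman_mid's own z axis and vertical below 0.2 rad and x of top_mid in the frame of tray between -0.14 and 0.14 m and y of top_mid in the frame of tray between -0.07 and 0.07 m and height (world z) of top_mid below 0.052 m and x of fireman_mid in the frame of tray between -0.14 and 0.14 m and y of fireman_mid in the frame of tray between -0.07 and 0.07 m and height (world z) of fireman_mid below 0.056 m and distance of ball_center from where it was at the start of the episode below 0.02 m), for 0.2 s.
2. the ball rests on its stand, released, with the three still standing on the tray (horizontal distance between ball_center and stand below 0.008 m and height (world z) of ball_center between 0.033 and 0.045 m and contact force between ball and the fingers below 0.1 N and x of cup_mid in the frame of tray between -0.14 and 0.14 m and y of cup_mid in the frame of tray between -0.07 and 0.07 m and height (world z) of cup_mid below 0.051 m and angle between each of cup_mid, top_mid, fireman_mid's own z axis and vertical below 0.2 rad and x of top_mid in the frame of tray between -0.14 and 0.14 m and y of top_mid in the frame of tray between -0.07 and 0.07 m and height (world z) of top_mid below 0.052 m and x of fireman_mid in the frame of tray between -0.14 and 0.14 m and y of fireman_mid in the frame of tray between -0.07 and 0.07 m and height (world z) of fireman_mid below 0.056 m), for 0.2 s.
At the end, for the whole second after the job is handed in: the ball rests on its ring stand (centre within 8 mm of the stand's axis and 33 to 45 mm above the bench); the cup, the top and the firefighter each stand upright (within 0.15 rad) within 15 mm of where each stood at the start; all released and at rest (horizontal distance between ball_center and stand below 0.008 m and height (world z) of ball_center between 0.033 and 0.045 m and linear speed of each of ball, cup, top, fireman below 0.02 m/s and distance of each of cup_mid, top_mid, fireman_mid from where it was at the start of the episode below 0.015 m and angle between each of cup_mid, top_mid, fireman_mid's own z axis and vertical below 0.15 rad); the robot touches nothing.
It fails at once if the turtle or the toy car is shifted by more than 25 mm (distance of any of turtle_mid, car_mid from where it was at the start of the episode above 0.025 m).
It fails at once if the glass ball is let fall (moving faster than 0.5 m/s with no finger on it, a drop of about 13 mm) (linear speed of ball above 0.5 m/s and contact force between ball and the fingers below 0.05 N).
It fails at once if the glass ball is knocked or pressed hard on its stand (more than 40 N) (contact force between ball and stand above 40 N).
It fails at once if the glass ball comes down on the bench (height (world z) of ball_center below 0.031 m).
It fails at once if the cup or the firefighter or the top is tipped over (angle between any of cup_mid, top_mid, fireman_mid's own z axis and vertical above 0.8 rad).
It also fails if it takes over 147 s, if anything falls off the work surface, if the arm or the gripper's body presses on something with over 40 N, if the wrist force passes 120 N, or if a joint passes its speed limit or range.

## Working session

There is one attempt and no reset: what is moved stays moved. The work goes in short steps, Python scripts to look and compute and a tool call to move; the robot and the scene stay as the last step left them, time stands still between calls to the robot, and variables do not carry over. Pictures are saved under pics/ and viewed, at most 14 in all, crops included, and the job is handed in when it is done.

Besides the shell and the picture viewer there is one more tool, called after "Request:" as name(argument=value, ...), one argument or row to a line, values as JSON. move_arm: Moves the arm, as the interface text tells. Its arguments: {"type":"object","properties":{"targets":{"type":"array","items":{"type":"array"}},"force":{"type":"number"}},"required":["targets"]}

```bash
ls; mkdir -p pics; python3 - <<'E'
from station import robot
import cv2
s=robot.get_state(); print(s['clock'],s['eef_pos'],s['tool_rot'],s['gripper_width'])
for c in ['scene','side']:
    im=robot.camera(c); cv2.imwrite(f'pics/{c}0.png',im[:,:,::-1])
    k=robot.calibration(c); print(c,k)
    for n in ['ball_center','cup_mid','top_mid','fireman_mid','turtle_mid','car_mid','stand','tray','susan']:
        print(n,[( [round(float(a)*b,1) for a,b in zip(d['rect'],[640,400,640,400])],round(d['p'],2)) for d in robot.search_frame(n,c)][:4])
E
```

```text
pics
0.0 [ 200.40617247 -617.59853521  225.68577175] [-9.54515577e-04  9.87708339e-01  1.56305195e-01 -1.07689105e-04] 1.0000538881866716
scene {'fx': 442.1818915076901, 'fy': 442.1818915076901, 'cx': 319.1828066411073, 'cy': 195.04476073294725, 'R': array([[-0.26911399,  0.96304982,  0.01061636],
       [ 0.72668112,  0.2102728 , -0.65400298],
       [-0.63206979, -0.16828665, -0.75641747]]), 't': array([ 183.74257224, -285.37133677, 1521.81336451])}
ball_center [([343.0, 204.4, 364.4, 232.0], 0.7), ([321.1, 214.0, 341.1, 232.8], 0.5)]
cup_mid [([308.7, 226.6, 334.7, 258.4], 0.57)]
top_mid [([436.1, 189.6, 460.6, 211.0], 0.72), ([158.7, 179.0, 183.7, 198.1], 0.66), ([244.6, 127.9, 266.1, 154.1], 0.6), ([301.7, 199.4, 321.2, 220.2], 0.56)]
fireman_mid [([346.4, 203.3, 364.0, 232.2], 0.87)]
turtle_mid [([348.5, 251.1, 377.7, 273.3], 0.93), ([321.8, 215.0, 342.5, 233.7], 0.69)]
car_mid [([271.6, 224.6, 298.3, 248.9], 0.65)]
stand [([445.1, 241.1, 472.6, 265.6], 0.58)]
tray [([182.9, 155.8, 267.8, 249.4], 0.66), ([273.1, 225.9, 296.7, 249.3], 0.28)]
susan [([270.0, 186.0, 389.8, 286.8],
[... 203 characters left out ...]
0.71821523],
       [ 0.14313898,  0.70397269, -0.69565343]]), 't': array([-516.46888553,   69.70678471, 1030.36715416])}
ball_center [([313.2, 168.4, 334.0, 187.6], 0.84)]
cup_mid [([338.1, 151.4, 363.2, 186.4], 0.79)]
top_mid [([206.9, 302.7, 236.9, 334.9], 0.91), ([223.2, 121.1, 241.3, 150.1], 0.87), ([302.4, 181.0, 325.2, 210.6], 0.73)]
fireman_mid [([301.0, 144.6, 314.3, 177.7], 0.68)]
turtle_mid [([328.6, 145.9, 353.2, 160.7], 0.55)]
car_mid [([346.0, 202.2, 373.3, 217.8], 0.84), ([302.5, 180.9, 325.1, 209.5], 0.53)]
stand [([276.0, 117.9, 298.3, 130.3], 0.59)]
tray [([254.1, 242.3, 416.1, 359.0], 0.64), ([299.3, 146.3, 314.4, 179.2], 0.34)]
susan [([260.1, 150.2, 387.0, 237.3], 0.77)]
```

```bash
cat > h.py <<'E'
import numpy as np, cv2
from station import robot
def K(c):
    k=robot.calibration(c); return np.array([[k['fx'],0,k['cx']],[0,k['fy'],k['cy']],[0,0,1]]),np.array(k['R']),np.array(k['t'])
def proj(c,X):
    A,R,t=K(c); p=A@(R@np.array(X,float)+t); return p[:2]/p[2]
def atz(c,u,v,z,cal=None):
    A,R,t=cal or K(c); d=R.T@np.linalg.solve(A,[u,v,1]); o=-R.T@t; return o+d*(z-o[2])/d[2]
def tri(obs):
    M=[];b=[]
    for c,u,v in obs:
        A,R,t=K(c); d=R.T@np.linalg.solve(A,[u,v,1]); d/=np.linalg.norm(d); o=-R.T@t; P=np.eye(3)-np.outer(d,d); M.append(P);b.append(P@o)
    return np.linalg.solve(sum(M),sum(b))
E
python3 - <<'E'
import cv2,numpy as np
from h import *
a=cv2.imread('pics/scene0.png');b=cv2.imread('pics/side0.png')
cv2.imwrite('pics/sc1.png',cv2.resize(a[110:300,140:480],(800,447),interpolation=cv2.INTER_CUBIC))
cv2.imwrite('pics/si1.png',cv2.resize(b[100:370,190:430],(533,600),interpolation=cv2.INTER_CUBIC))
mid=lambda r:((r[0]+r[2])/2,(r[1]+r[3])/2)
P=dict(ball=([321.1,214,341.1,232.8],[313.2,168.4,334,187.6]),cup=([308.7,226.6,334.7,258.4],[338.1,151.4,363.2,186.4]),top=([301.7,199.4,321.2,220.2],[302.4,181,325.2,210.6]),fire=([346.4,203.3,364,232.2],[301,144.6,314.3,177.7]),turtle=([348.5,251.1,377.7,273.3],[328.6,145.9,353.2,160.7]),car=([271.6,224.6,298.3,248.9],[346,202.2,373.3,217.8]),stand=([445.1,241.1,472.6,265.6],[276,117.9,298.3,130.3]),tray=([182.9,155.8,267.8,249.4],[254.1,242.3,416.1,359]),susan=([270,186,389.8,286.8],[260.1,150.2,387,237.3]))
for n,(s,d) in P.items():
    X=tri([('scene',*mid(s)),('side',*mid(d))]); print(n,X.round(1))
E
```

```text
ball [549.4  -8.   58.1]
cup [621.2 -11.2  74.6]
top [514.3 -67.6  55.7]
fire [522.2  49.7  70.9]
turtle [626.1  96.1  41.4]
car [ 610.5 -115.6   37.2]
stand [511.1 325.5   6.3]
tray [ 505.2 -324.6   -9. ]
susan [549.9  -8.6   2.8]
```

View pics/sc1.png

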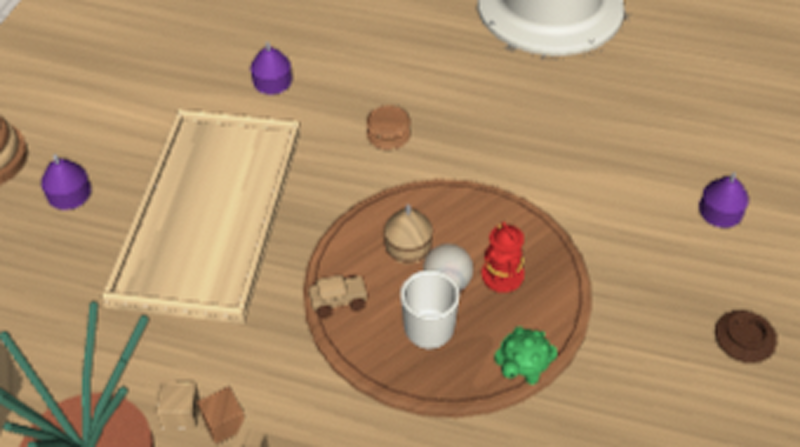

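View pics/si1.png

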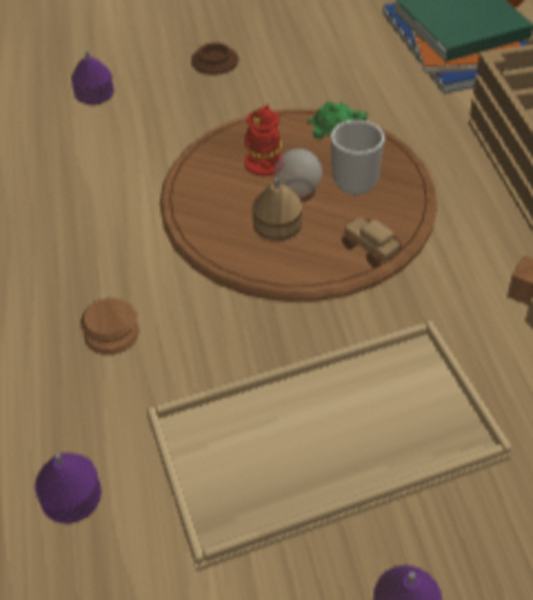

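The cup (crop 430,310), top (408,233), ball (448,268) and firefighter (505,257) sit together on the Susan. The turtle (525,352), car (338,293), tray and stand are all clear, and the purple tops stand elsewhere. Next I'll fit the sizes and get the tray corners.

```bash
cat >> h.py <<'E'
from scipy.spatial.transform import Rotation as Ro
from scipy.optimize import least_squares
PR=dict(cup=[(0,21),(12,27),(70,30)],top=[(0,25),(6,27),(34,27),(73,1)],fire=[(0,24),(6,24),(22,19.5),(46,19.5),(66,19),(82,8)],ball=[(27.5+27.5*np.sin(a),27.5*np.cos(a)) for a in np.linspace(-1.5,1.5,15)])
def surf(n,x,y,z0):
    a=np.linspace(0,2*np.pi,40); return np.vstack([np.c_[x+r*np.cos(a),y+r*np.sin(a),0*a+z0+h] for h,r in PR[n]])
def bb(cal,P):
    A,R,t=cal; q=(A@(R@P.T+t[:,None])); q=q[:2]/q[2]; return np.r_[q.min(1),q.max(1)]
def fit(n,obs,z0,x0):  # obs list (cal, rect px, mask)
    f=lambda p:np.concatenate([(bb(c,surf(n,*p,z0))-r)*m for c,r,m in obs]); s=least_squares(f,x0,diff_step=1e-4); return s.x,s.fun
def state(): 
    s=robot.get_state(); q=s['tool_rot']; return np.array(s['eef_pos']),Ro.from_quat([q[1],q[2],q[3],q[0]]),s
def Rdown(yaw): # tool y axis horizontal at angle yaw, z down
    y=np.array([np.cos(yaw),np.sin(yaw),0]); z=np.array([0,0,-1.]); return Ro.from_matrix(np.c_[np.cross(y,z),y,z])
def go(pts,start=None):
    """pts: list of (x,y,z,yawdeg); prints shift cm & rotvec for each from current pose; yaw mod 180 nearest"""
    p,R,s=state()
    if start is not None: p,R=np.array(start[:3],float),Rdown(np.radians(start[3]))
    for x,y,z,w in pts:
        best=min([R.inv()*Rdown(np.radians(w+k)) for k in (0,180)],key=lambda r:r.magnitude())
        print('shift',(R.inv().apply(np.array([x,y,z])-p)/10).round(2),'rot',best.as_rotvec().round(3),'rows',np.ceil(max(np.linalg.norm(np.array([x,y,z])-p)/62.5,np.degrees(best.magnitude())/10.7)))
E
python3 - <<'E'
from h import *
S=K('scene');D=K('side');one=np.ones(4)
P=dict(cup=([308.7,226.6,334.7,258.4],[338.1,151.4,363.2,186.4],[620,-10]),top=([301.7,199.4,321.2,220.2],[302.4,181,325.2,210.6],[514,-68]),fire=([346.4,203.3,364,232.2],[301,144.6,314.3,177.7],[522,50]),ball=([321.1,214,341.1,232.8],[313.2,168.4,334,187.6],[549,-8]))
for n,(s,d,x) in P.items():
    r,f=fit(n,[(S,np.array(s),one),(D,np.array(d),one)],35 if n=='ball' else 34,x); print(n,r.round(1),f.round(1))
k=800/340
for u,v in [(181,110),(299,121),(243,318),(105,298)]: print('sc',atz('scene',140+u/k,110+v/k,22).round(0))
k=533/240
for u,v in [(152,410),(430,325),(508,450),(200,562)]: print('si',atz('side',190+u/k,100+v/k,22).round(0))
p,R,s=state(); A,Rc,t=K('wrist'); print('wristcam in tool',R.inv().apply(-Rc.T@t-p).round(1),(R.as_matrix().T@Rc.T).round(3),A)
go([(480,-8,330,90)])
E
```

```text
cup [621.1 -10.7] [ 1.  -1.4  0.2  0.4  1.1  0.9  0.3  0. ]
top [514.1 -69. ] [-0.6 -3.2  0.5  1.5  0.7 -0.5  0.3 -0.4]
fire [520.   51.2] [-0.7  0.3  0.3  1.2 -3.   0.4  1.8 -0.1]
ball [550.2  -9.1] [-1.9 -1.7 -0.3  1.1 -0.8 -2.9  0.1 -0.3]
sc [ 371. -409.   22.]
sc [ 348. -256.   22.]
sc [ 650. -211.   22.]
sc [ 667. -367.   22.]
si [ 351. -267.   22.]
si [ 638. -229.   22.]
si [ 659. -382.   22.]
si [ 371. -425.   22.]
wristcam in tool [  69.4   -0.6 -158. ] [[-0.    -0.966 -0.26 ]
 [ 1.    -0.    -0.001]
 [ 0.    -0.26   0.966]] [[305.28127042   0.         313.0758999 ]
 [  0.         305.28127042 197.75026016]
 [  0.           0.           1.        ]]
shift [ 45.41 -49.42 -10.33] rot [ 0.    -0.     0.314] rows 11.0
```

```bash
python3 -c "
from h import *
go([(520,-325,270,-90),(565,-8,240,-90)])"
```

```text
shift [ 39.43 -18.03  -4.33] rot [ 0.    -0.     0.314] rows 7.0
shift [ 53.49 -46.8   -1.33] rot [ 0.    -0.     0.314] rows 12.0
```

Request:
move_arm(
  targets=[
    [[39.4,-18.0,-4.3],[0,0,0.314],9.18],
    [[39.4,-18.0,-4.3],[0,0,0.314],9.18],
    [[39.4,-18.0,-4.3],[0,0,0.314],9.18],
    [[39.4,-18.0,-4.3],[0,0,0.314],9.18],
    [[39.4,-18.0,-4.3],[0,0,0.314],9.18],
  ],
)

```text
clock: 1.62
eef_pos: [431.1, -406.7, 258.2]
tool_rot: [0.0, 1.0, -0.0, 0.0]
ft_force: [0.9, -1.1, 0.5]
gripper_width: 1.0
grasp_force: 0.0
```

```bash
python3 -c "
from h import *
go([(520,-325,270,-90),(565,-8,240,-90)])"
```

```text
shift [ 8.88 -8.17 -1.19] rot [ 0.001 -0.    -0.   ] rows 2.0
shift [ 13.37 -39.87   1.79] rot [ 0.001 -0.    -0.   ] rows 7.0
```

Request:
move_arm(
  targets=[
    [[8.9,-8.2,-1.2],[0,0,0],9.18],
    [[8.9,-8.2,-1.2],[0,0,0],9.18],
    [[8.9,-8.2,-1.2],[0,0,0],9.18],
  ],
)

```text
clock: 2.0
eef_pos: [523.9, -319.5, 270.7]
tool_rot: [-0.001, 1.0, 0.005, 0.002]
ft_force: [-0.9, -0.4, 0.1]
gripper_width: 1.002
grasp_force: 0.0
```

```bash
python3 -c "
from h import *
print(state()[0])
im=robot.camera('wrist'); cv2.imwrite('pics/w1.png',im[:,:,::-1]); np.save('w1cal.npy',np.array(K('wrist'),dtype=object),allow_pickle=True)
print(robot.search_frame('tray','wrist')); print(robot.search_frame('top_mid','wrist'))
go([(520,-325,270,-90),(565,-8,240,-90)])"
```

```text
[ 523.87330642 -319.4829183   270.73016411]Traceback (most recent call last):
  File "<string>", line 4, in <module>
    im=robot.camera('wrist'); cv2.imwrite('pics/w1.png',im[:,:,::-1]); np.save('w1cal.npy',np.array(K('wrist'),dtype=object),allow_pickle=True)
                                                                                           ~~~~~~~~^^^^^^^^^^^^^^^^^^^^^^^^^
ValueError: could not broadcast input array from shape (3,3) into shape (3,)
```

View pics/w1.png

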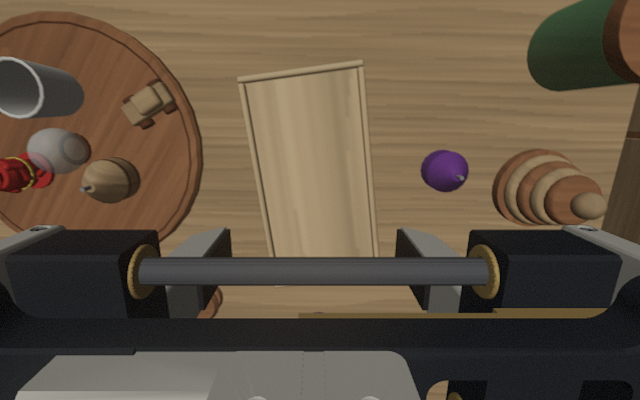

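The wrist view shows the tray's far corners at (239,79) and (361,62), with its sides running down to (272,258) and (379,258). The gripper hides the rows below 230, so I need to stand further back to see the Susan.

```bash
python3 -c "
from h import *
for u,v in [(239,79),(361,62),(272,258),(379,258)]: print(atz('wrist',u,v,22).round(1))
go([(440,-8,240,-90)])"
```

```text
[ 634.4 -229.1   22. ]
[ 654.9 -380.3   22. ]
[ 390.6 -263.1   22. ]
[ 391.5 -418.7   22. ]
shift [ -7.93 -31.54   3.01] rot [-0.001 -0.001  0.006] rows 6.0
```

Request:
move_arm(
  targets=[
    [[-7.9,-31.5,3.0],[0,0,0.006],9.18],
    [[-7.9,-31.5,3.0],[0,0,0.006],9.18],
    [[-7.9,-31.5,3.0],[0,0,0.006],9.18],
    [[-7.9,-31.5,3.0],[0,0,0.006],9.18],
    [[-7.9,-31.5,3.0],[0,0,0.006],9.18],
  ],
)

```text
clock: 2.68
eef_pos: [442.3, -24.3, 240.8]
tool_rot: [0.001, 1.0, -0.005, 0.0]
ft_force: [0.3, 1.0, 0.2]
gripper_width: 1.001
grasp_force: 0.0
```

Request:
move_arm(
  targets=[
    [[0,-1.2,0],[0,0,0],9.18],
    [[0,-1.2,0],[0,0,0],9.18],
    [[0,-1.2,0],[0,0,0],9.18],
    [[0,-1.2,0],[0,0,0],9.18],
  ],
)

```text
clock: 3.18
eef_pos: [443.6, -14.0, 240.8]
tool_rot: [-0.0, 1.0, -0.005, -0.0]
ft_force: [-0.5, 0.5, -0.1]
gripper_width: 1.002
grasp_force: 0.0
```

```bash
python3 -c "
from h import *
print(state()[0], state()[1].as_quat().round(4))
im=robot.camera('wrist'); cv2.imwrite('pics/w2.png',im[:,:,::-1]); W=K('wrist'); S=K('scene');D=K('side');one=np.ones(4)
g={}
for n in ['ball_center','cup_mid','top_mid','fireman_mid','turtle_mid','car_mid','susan']:
    r=[(np.array(d['rect'])*[640,400,640,400],round(d['p'],2)) for d in robot.search_frame(n,'wrist')]; g[n]=r[0][0] if r else None
    print(n,[(a.round(1),p) for a,p in r])
P=dict(cup=([308.7,226.6,334.7,258.4],[338.1,151.4,363.2,186.4],[620,-10]),top=([301.7,199.4,321.2,220.2],[302.4,181,325.2,210.6],[514,-68]),fire=([346.4,203.3,364,232.2],[301,144.6,314.3,177.7],[522,50]),ball=([321.1,214,341.1,232.8],[313.2,168.4,334,187.6],[549,-8]))
for (n,(s,d,x)),k in zip(P.items(),['cup_mid','top_mid','fireman_mid','ball_center']):
    if g[k] is None: continue
    z=35 if n=='ball' else 34
    for o in ([(W,g[k],one)],[(S,np.array(s),one),(D,np.array(d),one),(W,g[k],one)]):
        r,f=fit(n,o,z,x); print(n,r.round(1),f.round(1))
"
```

```text
[443.57345773 -13.96609271 240.75917471] [ 1.0e+00 -4.7e-03 -1.0e-04 -1.0e-04]
ball_center [(array([285.5,  50.5, 337.1, 104.6]), 0.79)]
cup_mid [(array([280.4,   0. , 345.6,  37.1]), 0.58), (array([165.8,   0. , 455. , 214.6]), 0.46)]
top_mid [(array([337.7,  85.5, 390.3, 138.5]), 0.59)]
fireman_mid [(array([229.4,  82.9, 282.8, 130.8]), 0.69)]
turtle_mid [(array([180.8,   1.2, 241.2,  46.2]), 0.56)]
car_mid [(array([384.5,   1.8, 446.2,  52.5]), 0.9)]
susan [(array([162.6,   1.3, 455.1, 214. ]), 0.73)]
cup [592.6 -14.3] [ -2.  -20.    2.   27.4]
cup [596.9 -14.4] [  2.4  -9.3   1.2  -7.9  -8.1   3.2  -8.8   2.4  -2.1 -26.    2.2  23. ]
top [515.2 -67.8] [-0.6 -0.3  0.6  0.3]
top [515. -68.] [-0.4 -2.9  0.8  1.9  1.  -0.9  0.6 -0.7 -0.4 -0.1  0.8  0.6]
fire [522.3  45.4] [ 0.3  1.3 -0.4 -1.7]
fire [521.7  46.6] [-2.6  0.4 -1.6  1.3 -2.1  1.4  2.8  1.  -0.9  1.9 -1.3 -1.2]
ball [549.6 -12.1] [-0.8 -1.5  0.8  1.7]
ball [549.7 -11.5] [-2.7 -2.  -1.2  0.8 -0.8 -2.3  0.2  0.4 -1.4 -1.6  0.3  1.7]
```

View pics/w2.png

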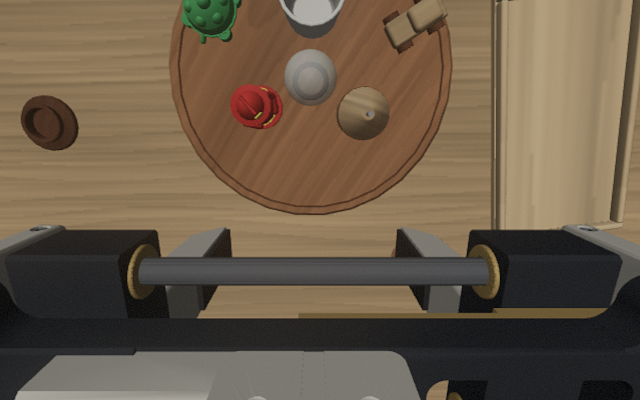

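The wrist view shows the top at (363,113), the firefighter at (256,106), the ball at (311,77) and the stand at (50,123). The cup is cut off at the picture's top edge. I'll zoom in on the firefighter to see which way it faces.

```bash
python3 -c "
from h import *
a=cv2.imread('pics/scene0.png')[195:240,335:375];b=cv2.imread('pics/side0.png')[138:183,288:328];c=cv2.imread('pics/w2.png')[75:140,220:290]
r=lambda i:cv2.resize(i,(260,292),interpolation=cv2.INTER_CUBIC)
cv2.imwrite('pics/f.png',np.hstack([r(a),r(b),r(c)]))
for q in [(22,123),(78,123),(50,96),(50,150)]: print(atz('wrist',*q,10).round(1))
print(proj('wrist',(522,46.5,34+82)),proj('wrist',(522,46.5,34+66)),proj('wrist',(522,46.5,36)))
g=fit
for p in ([445.1,241.1,472.6,265.6],'scene'),([276,117.9,298.3,130.3],'side'):
  r=p[0]; print(atz(p[1],(r[0]+r[2])/2,(r[1]+r[3])/2,9).round(1))
go([(515,-68,170,-30),(515,-68,46,-30)])
"
```

```text
[506.2 348.3  10. ]
[505.7 279.   10. ]
[537.6 306.3  10. ]
[472.8 321.3  10. ]
[246.99715492 105.05634829] [250.56911239 105.62873414] [261.68554068 107.4100785 ]
[512.9 325.1   9. ]
[510.7 321.2   9. ]
shift [7.21 5.53 7.08] rot [-0.     0.    -1.053] rows 6.0
shift [ 7.21  5.53 19.48] rot [-0.     0.    -1.053] rows 6.0
```

View pics/f.png

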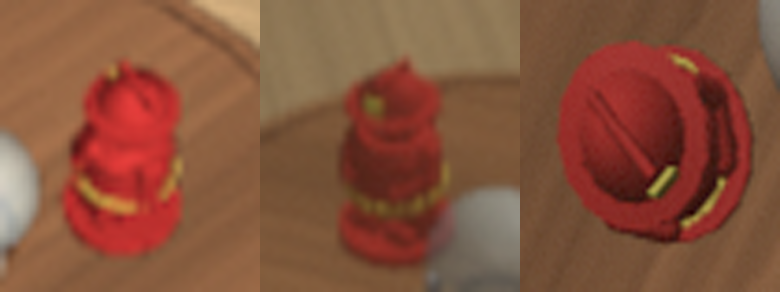

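```bash
python3 -c "
from h import *
go([(515,-68,150,-38),(515,-68,45,-38)])
"
```

```text
shift [7.21 5.53 9.08] rot [-0.     0.    -0.914] rows 5.0
shift [ 7.21  5.53 19.58] rot [-0.     0.    -0.914] rows 5.0
```

Request:
move_arm(
  targets=[
    [[7.2,5.5,9.1],[0,0,-0.914],8.0],
    [[7.2,5.5,9.1],[0,0,-0.914],8.0],
    [[7.2,5.5,9.1],[0,0,-0.914],8.0],
    [[7.2,5.5,9.1],[0,0,-0.914],8.0],
    [[7.2,5.5,9.1],[0,0,-0.914],8.0],
  ],
)

```text
clock: 4.2
eef_pos: [514.9, -67.5, 149.3]
tool_rot: [-0.001, 0.898, 0.441, -0.0]
ft_force: [-0.1, 0.2, 0.1]
gripper_width: 0.869
grasp_force: 0.0
```

Request:
move_arm(
  targets=[
    [[0,0,0],[0,0,0],8.0],
    [[0,0,0],[0,0,0],8.0],
  ],
)

```text
clock: 4.45
eef_pos: [515.0, -67.8, 149.9]
tool_rot: [0.0, 0.899, 0.437, 0.0]
ft_force: [-0.1, 0.2, -0.8]
gripper_width: 0.871
grasp_force: 0.0
```

```bash
python3 -c "
from h import *
go([(515,-68,45,-38)]);print(state()[0])
"
```

```text
shift [-0.02  0.02 10.49] rot [ 0.    -0.    -0.003] rows 2.0
[514.96851923 -67.76217292 149.88589664]
```

Request:
move_arm(
  targets=[
    [[0,0,6],[0,0,0],8.0],
    [[0,0,10.5],[0,0,0],8.0],
    [[0,0,10.5],[0,0,0],8.0],
    [[0,0,10.5],[0,0,0],5.0],
    [[0,0,10.5],[0,0,0],5.0],
  ],
  force=15,
)

```text
clock: 5.08
eef_pos: [516.8, -67.7, 47.0]
tool_rot: [0.001, 0.899, 0.438, 0.001]
ft_force: [-0.0, 0.5, 0.0]
gripper_width: 0.703
grasp_force: 0.0
```

Request:
move_arm(
  targets=[
    [[0,0,0],[0,0,0],4.5],
    [[0,0,0],[0,0,0],4.5],
    [[0,0,0],[0,0,0],4.5],
  ],
  force=15,
)

```text
clock: 5.45
eef_pos: [516.0, -67.9, 46.3]
tool_rot: [0.001, 0.899, 0.438, 0.001]
ft_force: [-1.2, 0.6, 7.2]
gripper_width: 0.578
grasp_force: 15.0
```

```bash
python3 -c "
from h import *
go([(516,-68,130,-38),(501,-325,130,98),(501,-325,21,98)]);print(state()[0])
"
```

```text
shift [-0.    0.02 -8.37] rot [ 0.002 -0.001 -0.   ] rows 2.0
shift [-21.18  14.67  -8.35] rot [ 0.002 -0.001  0.768] rows 5.0
shift [-21.18  14.64   2.55] rot [ 0.002 -0.001  0.768] rows 5.0
[516.00303291 -67.90976624  46.30130797]
```

Request:
move_arm(
  targets=[
    [[0,0,-4],[0,0,0],4.5],
    [[0,0,-8.4],[0,0,0],4.5],
    [[-21.2,14.7,-8.4],[0,0,0.768],4.5],
    [[-21.2,14.7,-8.4],[0,0,0.768],4.5],
    [[-21.2,14.7,-8.4],[0,0,0.768],4.5],
  ],
)

```text
clock: 6.08
eef_pos: [504.1, -256.9, 129.7]
tool_rot: [0.001, 0.986, 0.169, 0.0]
ft_force: [0.8, -0.0, -1.4]
gripper_width: 0.583
grasp_force: 15.0
```

```bash
python3 -c "
from h import *
go([(501,-325,130,98),(501,-325,60,98)]);print(state()[2]['gripper_width'],state()[2]['grasp_force'])
"
```

```text
shift [-2.56  6.32 -0.03] rot [ 0.001 -0.001  0.2  ] rows 2.0
shift [-2.56  6.31  6.97] rot [ 0.001 -0.001  0.2  ] rows 2.0
0.5831979556477972 14.992177973908838
```

Request:
move_arm(
  targets=[
    [[-2.2,5.0,0],[0,0,0.17],4.5],
    [[-2.2,5.0,0],[0,0,0.17],4.5],
    [[-2.2,5.0,7],[0,0,0.17],4.5],
    [[-2.2,5.0,7],[0,0,0.17],4.5],
    [[-2.2,5.0,7],[0,0,0.17],4.5],
  ],
)

```text
clock: 6.7
eef_pos: [500.8, -308.3, 59.2]
tool_rot: [-0.001, 0.996, 0.088, -0.0]
ft_force: [-0.1, -0.2, -0.7]
gripper_width: 0.58
grasp_force: 15.0
```

```bash
python3 -c "
from h import *
go([(501,-325,21,98)]);print(state()[0])
"
```

```text
shift [-0.27  1.65  3.81] rot [-0.001  0.     0.037] rows 1.0
[ 500.78558583 -308.2807376    59.15141726]
```

Request:
move_arm(
  targets=[
    [[-0.3,1.6,2.5],[0,0,0.037],4.5],
    [[-0.3,1.6,3.3],[0,0,0.037],4.5],
    [[-0.3,1.6,3.8],[0,0,0.037],4.5],
    [[-0.3,1.6,3.8],[0,0,0.037],4.5],
  ],
)

```text
clock: 7.2
eef_pos: [501.0, -324.9, 21.6]
tool_rot: [0.0, 0.998, 0.07, 0.0]
ft_force: [0.4, 0.7, -1.4]
gripper_width: 0.58
grasp_force: 15.0
```

Request:
move_arm(
  targets=[
    [[0,0,0],[0,0,0],8.0],
    [[0,0,0],[0,0,0],8.0],
    [[0,0,-4],[0,0,0],8.0],
    [[0,0,-10],[0,0,0],8.0],
    [[0,0,-13],[0,0,0],8.0],
  ],
)

```text
clock: 7.82
eef_pos: [502.1, -326.2, 154.6]
tool_rot: [0.001, 0.998, 0.069, 0.002]
ft_force: [0.6, 0.2, -0.6]
gripper_width: 0.868
grasp_force: 0.0
```

```bash
python3 -c "
from h import *
go([(522,46.5,150,-12)]);print(state()[0])
"
```

```text
shift [  7.12 -36.64   0.37] rot [ 5.000e-03 -1.000e-03 -1.223e+00] rows 7.0
[ 502.07865164 -326.17890753  154.57514207]
```

Request:
move_arm(
  targets=[
    [[7.1,-36.6,0.4],[0,0,-1.22],8.0],
    [[7.1,-36.6,0.4],[0,0,-1.22],8.0],
    [[7.1,-36.6,0.4],[0,0,-1.22],8.0],
    [[7.1,-36.6,0.4],[0,0,-1.22],8.0],
    [[7.1,-36.6,0.4],[0,0,-1.22],8.0],
  ],
)

```text
clock: 8.45
eef_pos: [517.2, -11.9, 148.2]
tool_rot: [0.001, 0.857, 0.515, 0.0]
ft_force: [1.5, 1.1, -0.4]
gripper_width: 0.872
grasp_force: 0.0
```

```bash
python3 -c "
from h import *
go([(522,46.5,150,-12)]);print(state()[0])
"
```

```text
shift [ 5.38 -2.32 -0.19] rot [ 0.002  0.    -0.28 ] rows 2.0
[517.18184743 -11.87264434 148.16184784]
```

Request:
move_arm(
  targets=[
    [[5.4,-2.3,-0.2],[0,0,-0.28],7.5],
    [[5.4,-2.3,-0.2],[0,0,-0.28],7.5],
    [[5.4,-2.3,-0.2],[0,0,-0.28],7.5],
    [[5.4,-2.3,-0.2],[0,0,-0.28],7.5],
  ],
)

```text
clock: 8.95
eef_pos: [522.4, 43.7, 149.4]
tool_rot: [0.0, 0.78, 0.626, -0.0]
ft_force: [0.1, -1.1, -0.4]
gripper_width: 0.812
grasp_force: 0.0
```

```bash
python3 -c "
from h import *
go([(522,46.5,54,-12)]);print(state()[0])
im=robot.camera('wrist'); cv2.imwrite('pics/w3.png',im[:,:,::-1])
"
```

```text
shift [ 0.27 -0.1   9.54] rot [ 0.     0.001 -0.009] rows 2.0
[522.44710484  43.70227065 149.44576073]
```

View pics/w3.png

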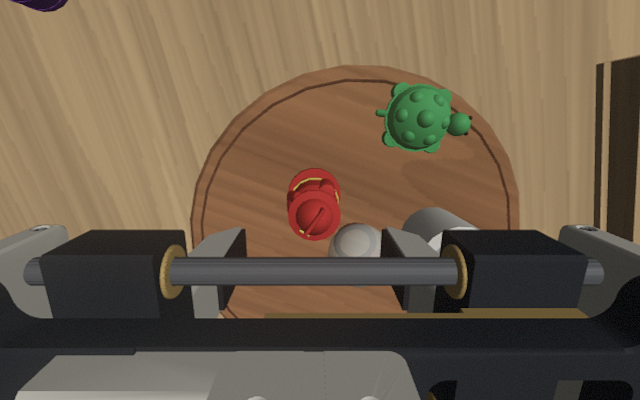

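The firefighter's helmet is at (315,213), between the fingers. The air bottle points up the picture, away from the pads, and the ball at (355,243) is clear of the right finger's path. I'll check the numbers before going down.

```bash
python3 -c "
from h import *
print(atz('wrist',314,213,100).round(1),atz('wrist',355,243,63))
r=robot.search_frame('fireman_mid','wrist'); r=np.array(r[0]['rect'])*[640,400,640,400]; print(r, fit('fire',[(K('wrist'),r,np.array([1,1,1,1]))],34,[522,46])); print(proj('wrist',(522,46.5,100)))
go([(522,46.5,54,-12)])
"
```

```text
[523.2  46.5 100. ] [549.42021236   0.61513393  63.        ]
[286.784 166.8   343.424 242.   ] (array([523.77302231,  43.90676002]), array([ 1.72182037,  1.09238621, -1.35941255, -1.0116189 ]))
[312.30111569 213.46048094]
shift [ 0.28 -0.11  9.55] rot [ 0.     0.001 -0.009] rows 2.0
```

```bash
python3 -c "
from h import *
print(proj('wrist',(550,-10,62)),proj('wrist',(550,0,62)))
go([(523,46,54,0)])
"
```

```text
[357.68862337 253.42998857] [355.61338541 243.0909948 ]
shift [ 0.25 -0.    9.55] rot [ 0.     0.001 -0.218] rows 2.0
```

Request:
move_arm(
  targets=[
    [[0.2,0,1],[0,0,-0.218],7.5],
    [[0.2,0,3],[0,0,-0.218],7.5],
    [[0.2,0,9.5],[0,0,-0.218],7.5],
    [[0.2,0,9.5],[0,0,-0.218],7.5],
    [[0.2,0,9.5],[0,0,-0.218],7.5],
  ],
)

```text
clock: 9.68
eef_pos: [523.0, 47.2, 54.8]
tool_rot: [-0.0, 0.706, 0.708, 0.0]
ft_force: [0.9, 0.4, 0.8]
gripper_width: 0.816
grasp_force: 0.0
```

Request:
move_arm(
  targets=[
    [[0,0,0],[0,0,0],3.0],
    [[0,0,0],[0,0,0],3.0],
    [[0,0,0],[0,0,0],3.0],
    [[0,0,0],[0,0,0],3.0],
    [[0,0,0],[0,0,0],3.0],
  ],
)

```text
clock: 10.3
eef_pos: [523.1, 46.7, 54.9]
tool_rot: [0.0, 0.706, 0.708, 0.0]
ft_force: [-0.1, -1.0, 3.3]
gripper_width: 0.413
grasp_force: 15.0
```

```bash
python3 -c "
from h import *
p,R,s=state();print(p,R.as_euler('zyx',degrees=True),s['gripper_width'],s['grasp_force'])
go([(*p[:2],160,0),(414,-337,160,98),(414,-337,p[2]-26+.5,98)])
"
```

```text
[523.13016818  46.65715158  54.87909909] [-9.01613282e+01  3.31135943e-02  1.79979017e+02] 0.4126342267301238 15.000426680780947
shift [-0.000e+00  1.000e-02 -1.051e+01] rot [0.001 0.    0.003] rows 2.0
shift [-38.34 -11.01 -10.5 ] rot [ 1.000e-03 -0.000e+00  1.434e+00] rows 8.0
shift [-38.33 -11.02   2.56] rot [ 1.000e-03 -0.000e+00  1.434e+00] rows 8.0
```

Request:
move_arm(
  targets=[
    [[0,0,-5],[0,0,0],3.0],
    [[0,0,-10.5],[0,0,0],3.0],
    [[-38.3,-11,-10.5],[0,0,1.434],3.0],
    [[-38.3,-11,-10.5],[0,0,1.434],3.0],
    [[-38.3,-11,-10.5],[0,0,1.434],3.0],
  ],
)

```text
clock: 10.92
eef_pos: [470.9, -135.3, 159.7]
tool_rot: [0.0, 0.876, 0.482, 0.0]
ft_force: [1.1, -0.3, -0.6]
gripper_width: 0.405
grasp_force: 15.0
```

```bash
python3 -c "
from h import *
p,R,s=state();print(p,s['gripper_width'],s['grasp_force'])
go([(414,-337,130,98)])
"
```

```text
[ 470.87929716 -135.2587371   159.66915695] 0.4049086095794711 14.994251844473183
shift [-20.08   6.     2.97] rot [ 0.001 -0.     0.866] rows 5.0
```

Request:
move_arm(
  targets=[
    [[-20.1,6,3],[0,0,0.866],3.0],
    [[-20.1,6,3],[0,0,0.866],3.0],
    [[-20.1,6,3],[0,0,0.866],3.0],
    [[-20.1,6,3],[0,0,0.866],3.0],
    [[-20.1,6,3],[0,0,0.866],3.0],
  ],
)

```text
clock: 11.55
eef_pos: [413.9, -338.5, 128.7]
tool_rot: [-0.0, 0.998, 0.068, -0.001]
ft_force: [1.1, 0.2, -1.2]
gripper_width: 0.414
grasp_force: 15.0
```

```bash
python3 -c "
from h import *
p,R,s=state();print(p,s['gripper_width'],s['grasp_force'])
go([(414,-337,29.4,98)])
"
```

```text
[ 413.85305082 -338.48534664  128.65217707] 0.4137136579803925 14.997405856847763
shift [ 0.05 -0.14  9.93] rot [-0.     0.001 -0.004] rows 2.0
```

Request:
move_arm(
  targets=[
    [[0,0,5],[0,0,0],3.0],
    [[0,0,8],[0,0,0],3.0],
    [[0,0,9.2],[0,0,0],3.0],
    [[0,0,9.9],[0,0,0],3.0],
    [[0,0,9.9],[0,0,0],3.0],
  ],
)

```text
clock: 12.18
eef_pos: [416.2, -335.9, 30.9]
tool_rot: [0.0, 0.997, 0.073, 0.0]
ft_force: [-0.2, -0.6, -0.6]
gripper_width: 0.408
grasp_force: 15.0
```

Request:
move_arm(
  targets=[
    [[0,0,0],[0,0,0],7.0],
    [[0,0,0],[0,0,0],7.0],
    [[0,0,0],[0,0,0],7.0],
    [[0,0,-6],[0,0,0],7.5],
    [[0,0,-13],[0,0,0],8.0],
  ],
)

```text
clock: 12.8
eef_pos: [415.2, -335.1, 153.7]
tool_rot: [-0.001, 0.997, 0.073, -0.001]
ft_force: [0.4, -1.4, 0.4]
gripper_width: 0.856
grasp_force: 0.0
```

```bash
python3 -c "
from h import *
p,R,s=state();print(p,s['gripper_width'],s['grasp_force'])
go([(460,-40,190,-90),(500,-12,190,-90)])
"
```

```text
[ 415.1820597  -335.1105543   153.66675299] 0.8557960111666456 0.0
shift [  8.71 -28.56  -3.58] rot [-0.002  0.001  0.146] rows 5.0
shift [ 13.07 -30.75  -3.58] rot [-0.002  0.001  0.146] rows 6.0
```

Request:
move_arm(
  targets=[
    [[13.1,-30.7,-3.6],[0,0,0.146],9.18],
    [[13.1,-30.7,-3.6],[0,0,0.146],9.18],
    [[13.1,-30.7,-3.6],[0,0,0.146],9.18],
    [[13.1,-30.7,-3.6],[0,0,0.146],9.18],
    [[13.1,-30.7,-3.6],[0,0,0.146],9.18],
  ],
)

```text
clock: 13.42
eef_pos: [495.4, -33.7, 187.2]
tool_rot: [0.0, 1.0, -0.001, 0.001]
ft_force: [0.7, -0.2, 0.5]
gripper_width: 0.998
grasp_force: 0.0
```

Request:
move_arm(
  targets=[
    [[0.5,-1.5,0],[0,0,0],9.18],
    [[0.5,-1.5,0],[0,0,0],9.18],
    [[0.5,-1.5,0],[0,0,0],9.18],
    [[0.5,-1.5,0],[0,0,0],9.18],
  ],
)

```text
clock: 13.92
eef_pos: [499.6, -22.5, 186.2]
tool_rot: [0.0, 1.0, -0.002, -0.0]
ft_force: [-0.2, -1.0, 0.6]
gripper_width: 1.001
grasp_force: 0.0
```

```bash
python3 -c "
from h import *
p,R,s=state();print(p)
im=robot.camera('wrist'); cv2.imwrite('pics/w4.png',im[:,:,::-1]); W=K('wrist'); one=np.ones(4)
for n,m,x,z in [('cup_mid','cup',[621,-11],34),('ball_center','ball',[550,-10],35)]:
    for d in robot.search_frame(n,'wrist')[:2]:
        r=np.array(d['rect'])*[640,400,640,400]; print(n,d['p'],r.round(1),fit(m,[(W,r,one)],z,x))
c=robot.camera('side'); cv2.imwrite('pics/si2.png',cv2.resize(c[100:370,190:430,::-1],(533,600)))
go([(621,-12,150,-90),(621,-12,55,-90)])
"
```

```text
[499.61945446 -22.50176939 186.18097616]
cup_mid 0.7 [260.9   0.  344.4  89.4] (array([617.33196607, -14.63124667]), array([ 0.04393698, -1.50908872, -0.04407266,  2.16183933]))
ball_center 0.76 [270.6 107.3 331.  165.8] (array([549.97877835, -10.77127666]), array([-0.13318044, -1.65705996,  0.13658535,  1.80746077]))
shift [12.1  -0.95  3.64] rot [ 0.     0.    -0.002] rows 3.0
shift [12.11 -0.96 13.14] rot [ 0.     0.    -0.002] rows 3.0
```

View pics/w4.png

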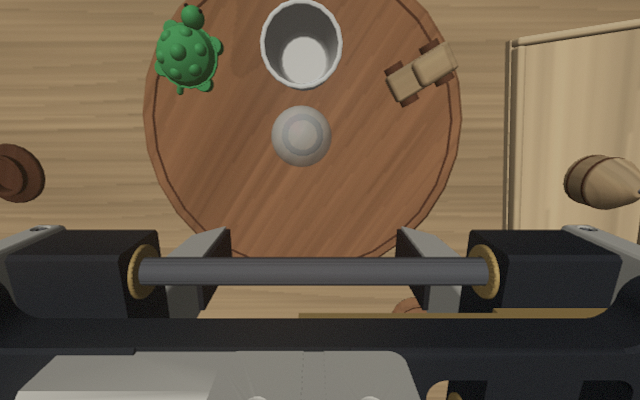

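View pics/si2.png

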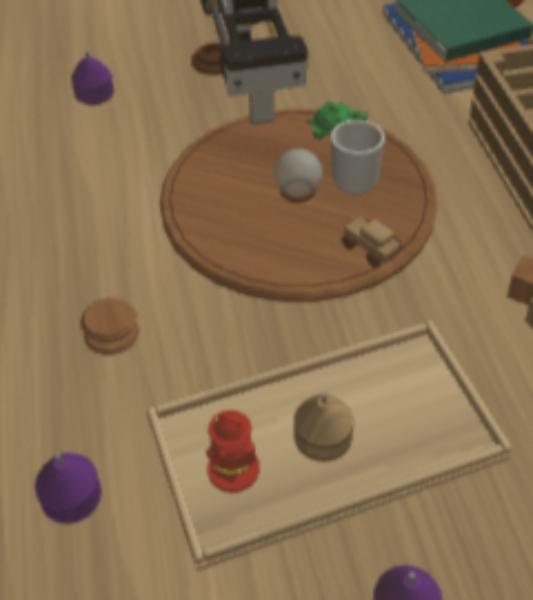

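The side view shows the top and firefighter standing on the tray. In the wrist view the cup rim spans columns 261–342 and is centred near (301,44). The ball is at (301,136), and the turtle and car are outside the finger lanes.

Request:
move_arm(
  targets=[
    [[12.0,-0.95,3.6],[0,0,0],8.2],
    [[12.0,-0.95,3.6],[0,0,0],8.2],
    [[12.0,-0.95,3.6],[0,0,0],8.2],
    [[12.0,-0.95,3.6],[0,0,0],8.2],
  ],
)

```text
clock: 14.62
eef_pos: [619.3, -10.6, 149.7]
tool_rot: [-0.0, 1.0, -0.0, -0.001]
ft_force: [-1.4, -0.5, 0.7]
gripper_width: 0.895
grasp_force: 0.0
```

```bash
python3 -c "
from h import *
p,R,s=state();print(p)
go([(619.5,-12.5,55,-90)])
"
```

```text
[619.33886589 -10.64412801 149.68710136]
shift [0.04 0.19 9.47] rot [-0.001  0.002 -0.   ] rows 2.0
```

Request:
move_arm(
  targets=[
    [[0,0.2,3],[0,0,0],8.2],
    [[0,0.2,7],[0,0,0],8.2],
    [[0,0.2,9.5],[0,0,0],8.2],
    [[0,0.2,9.5],[0,0,0],8.2],
    [[0,0.2,9.5],[0,0,0],5.0],
  ],
  force=18,
)

```text
clock: 15.25
eef_pos: [620.9, -13.0, 57.7]
tool_rot: [0.0, 1.0, -0.0, 0.001]
ft_force: [-0.1, -0.9, 0.2]
gripper_width: 0.827
grasp_force: 0.0
```

Request:
move_arm(
  targets=[
    [[0,0,0],[0,0,0],4.5],
    [[0,0,0],[0,0,0],4.5],
    [[0,0,0],[0,0,0],4.5],
    [[0,0,0],[0,0,0],4.5],
  ],
)

```text
clock: 15.75
eef_pos: [621.2, -13.2, 56.8]
tool_rot: [0.0, 1.0, -0.0, 0.001]
ft_force: [-1.2, -1.7, 6.7]
gripper_width: 0.633
grasp_force: 17.8
```

```bash
python3 -c "
from h import *
p,R,s=state();print(p,s['gripper_width'],s['grasp_force'])
go([(*p[:2],150,-90),(588,-313,150,-82)])
"
```

```text
[621.21000012 -13.17743156  56.83842481] 0.6328524212432189 17.776540210907115
shift [ 0.02  0.   -9.32] rot [ 0.001 -0.002 -0.001] rows 2.0
shift [-3.27 29.99 -9.31] rot [ 0.001 -0.002 -0.141] rows 6.0
```

Request:
move_arm(
  targets=[
    [[0,0,-4],[0,0,0],4.5],
    [[0,0,-9.3],[0,0,0],4.5],
    [[-3.3,30,-9.3],[0,0,-0.141],4.5],
    [[-3.3,30,-9.3],[0,0,-0.141],4.5],
    [[-3.3,30,-9.3],[0,0,-0.141],4.5],
  ],
)

```text
clock: 16.38
eef_pos: [598.8, -201.0, 148.5]
tool_rot: [0.0, 0.998, 0.07, -0.0]
ft_force: [0.5, 0.3, -2.2]
gripper_width: 0.627
grasp_force: 18.0
```

```bash
python3 -c "
from h import *
p,R,s=state();print(p,s['gripper_width'],s['grasp_force'])
go([(588,-313,100,-82)])
"
```

```text
[ 598.83154969 -201.02108694  148.4660337 ] 0.627160350183746 18.008936817730046
shift [-2.64 10.93  4.85] rot [0.    0.    0.001] rows 2.0
```

Request:
move_arm(
  targets=[
    [[-2.6,10.9,0],[0,0,0],4.5],
    [[-2.6,10.9,0],[0,0,0],4.5],
    [[-2.6,10.9,5],[0,0,0],4.5],
    [[-2.6,10.9,5],[0,0,0],4.5],
    [[-2.6,10.9,5],[0,0,0],4.5],
  ],
)

```text
clock: 17.0
eef_pos: [589.8, -309.1, 99.4]
tool_rot: [-0.001, 0.997, 0.071, 0.0]
ft_force: [1.2, 0.2, -1.3]
gripper_width: 0.629
grasp_force: 18.0
```

```bash
python3 -c "
from h import *
p,R,s=state();print(p,s['gripper_width'],s['grasp_force'])
go([(588,-313,31.5,-82)])
"
```

```text
[ 589.80187372 -309.11702856   99.35489112] 0.6292066822010802 18.00625055828732
shift [-0.24  0.37  6.78] rot [-0.001 -0.001  0.003] rows 2.0
```

Request:
move_arm(
  targets=[
    [[-0.2,0.3,4],[0,0,0],4.5],
    [[-0.2,0.3,5.8],[0,0,0],4.5],
    [[-0.2,0.3,6.4],[0,0,0],4.5],
    [[-0.2,0.3,6.8],[0,0,0],4.5],
    [[-0.2,0.3,6.8],[0,0,0],4.5],
  ],
)

```text
clock: 17.62
eef_pos: [588.1, -314.1, 31.4]
tool_rot: [0.0, 0.998, 0.07, 0.001]
ft_force: [-0.1, -0.0, 0.1]
gripper_width: 0.624
grasp_force: 18.0
```

Request:
move_arm(
  targets=[
    [[0,0,0],[0,0,0],8.0],
    [[0,0,0],[0,0,0],8.0],
    [[0,0,0],[0,0,0],8.0],
    [[0,0,-6],[0,0,0],8.2],
    [[0,0,-12],[0,0,0],8.5],
  ],
)

```text
clock: 18.25
eef_pos: [586.8, -313.7, 151.1]
tool_rot: [-0.001, 0.998, 0.07, -0.001]
ft_force: [1.1, -0.7, 0.3]
gripper_width: 0.919
grasp_force: 0.0
```

```bash
python3 -c "
from h import *
p,R,s=state();print(p,s['gripper_width'],s['grasp_force'])
go([(550,-11,150,-90)])
"
```

```text
[ 586.80066759 -313.73113609  151.07705685] 0.9193177934927883 0.0
shift [  0.59 -30.49   0.16] rot [-0.001  0.001  0.14 ] rows 5.0
```

Request:
move_arm(
  targets=[
    [[0.6,-30.5,0.2],[0,0,0.14],8.5],
    [[0.6,-30.5,0.2],[0,0,0.14],8.5],
    [[0.6,-30.5,0.2],[0,0,0.14],8.5],
    [[0.6,-30.5,0.2],[0,0,0.14],8.5],
    [[0.6,-30.5,0.2],[0,0,0.14],8.5],
  ],
)

```text
clock: 18.88
eef_pos: [550.3, -8.8, 149.1]
tool_rot: [-0.0, 1.0, 0.001, 0.001]
ft_force: [0.9, 0.8, 0.2]
gripper_width: 0.926
grasp_force: 0.0
```

Request:
move_arm(
  targets=[
    [[0,0,0],[0,0,0],8.2],
    [[0,0,0],[0,0,0],8.2],
  ],
)

```text
clock: 19.12
eef_pos: [550.9, -11.7, 148.7]
tool_rot: [0.0, 1.0, 0.0, 0.0]
ft_force: [0.5, -1.6, 0.3]
gripper_width: 0.895
grasp_force: 0.0
```

```bash
python3 -c "
from h import *
p,R,s=state();print(p,s['gripper_width'],s['grasp_force'])
go([(550,-11,45,-90)])
"
```

```text
[550.90417252 -11.68035778 148.7316443 ] 0.8946221091516614 0.0
shift [-0.09 -0.08 10.37] rot [ 0.001 -0.     0.001] rows 2.0
```

Request:
move_arm(
  targets=[
    [[-0.1,0,4],[0,0,0],8.0],
    [[-0.1,0,8],[0,0,0],8.0],
    [[-0.1,0,10.4],[0,0,0],8.0],
    [[-0.1,0,10.4],[0,0,0],8.0],
    [[-0.1,0,10.4],[0,0,0],8.0],
  ],
  force=18,
)

```text
clock: 19.75
eef_pos: [550.6, -12.3, 45.3]
tool_rot: [0.0, 1.0, -0.001, 0.001]
ft_force: [-0.7, -0.9, 0.0]
gripper_width: 0.87
grasp_force: 0.0
```

Request:
move_arm(
  targets=[
    [[0,0,0],[0,0,0],5.0],
    [[0,0,0],[0,0,0],4.5],
    [[0,0,0],[0,0,0],4.5],
    [[0,0,0],[0,0,0],4.5],
    [[0,0,0],[0,0,0],4.5],
  ],
)

```text
clock: 20.38
eef_pos: [550.1, -11.3, 44.9]
tool_rot: [0.0, 1.0, 0.0, 0.0]
ft_force: [-0.1, 0.0, 5.1]
gripper_width: 0.589
grasp_force: 18.0
```

```bash
python3 -c "
from h import *
p,R,s=state();print(p,s['gripper_width'],s['grasp_force'])
go([(*p[:2],120,-90),(470,318,150,-90)])
"
```

```text
[550.12242567 -11.29749366  44.94379302] 0.5886751295068158 18.00035834312439
shift [ 0.01  0.   -7.51] rot [ 0.    -0.001  0.   ] rows 2.0
shift [ -7.99 -32.93 -10.52] rot [ 0.    -0.001  0.   ] rows 6.0
```

Request:
move_arm(
  targets=[
    [[0,0,-3],[0,0,0],4.5],
    [[0,0,-7.5],[0,0,0],4.5],
    [[-10,-33,-10.5],[0,0,0],4.5],
    [[-10,-33,-10.5],[0,0,0],4.5],
    [[-10,-33,-10.5],[0,0,0],4.5],
  ],
)

```text
clock: 21.0
eef_pos: [494.4, 168.7, 135.7]
tool_rot: [0.0, 1.0, -0.0, -0.0]
ft_force: [0.7, -0.4, -1.6]
gripper_width: 0.587
grasp_force: 18.0
```

Request:
move_arm(
  targets=[
    [[-5,-16,-1],[0,0,0],4.5],
    [[-5,-16,-1],[0,0,0],4.5],
    [[-5,-16,-1],[0,0,0],4.5],
    [[-5,-16,-1],[0,0,0],4.5],
    [[-5,-16,-1],[0,0,0],4.5],
  ],
)

```text
clock: 21.62
eef_pos: [444.9, 326.8, 145.1]
tool_rot: [0.001, 1.0, 0.001, -0.0]
ft_force: [-0.2, -0.7, -1.5]
gripper_width: 0.584
grasp_force: 18.0
```

```bash
python3 -c "
from h import *
p,R,s=state();print(p,s['gripper_width'],s['grasp_force'])
im=robot.camera('wrist'); cv2.imwrite('pics/w5.png',im[:,:,::-1]); W=K('wrist')
for d in robot.search_frame('stand','wrist')[:3]:
    r=np.array(d['rect'])*[640,400,640,400]; print(d['p'],r.round(1))
    PR['st']=[(0,34),(5,34),(18,24)]; print(fit('st',[(W,r,np.ones(4))],0,[510,320]))
"
```

```text
[444.89148758 326.84497819 145.08696635] 0.5843503369417816 17.99961268901825
0.94 [289.   82.9 359.1 157.8]
(array([509.26506874, 315.81924256]), array([-0.77738888,  0.46661941,  0.7776974 , -0.47842645]))
```

View pics/w5.png

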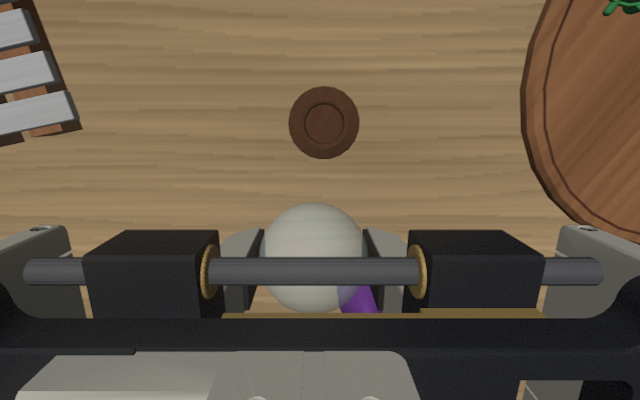

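The stand is at (324,122) and the held ball at (314,257). I'll measure the held ball in all cameras to cancel the calibration bias.

```bash
python3 -c "
from h import *
p,R,s=state();print(p)
PR['st']=[(0,34),(5,34),(18,24)]
zc=p[2]+17
print('wrist ball',fit('ball',[(K('wrist'),np.array([262,203,366,313.]),np.ones(4))],zc-27.5,[445,327]))
for c in ['scene','side']:
    im=robot.camera(c); cv2.imwrite('pics/b_%s.png'%c,im[:,:,::-1])
    for n,m,z,x in [('ball_center','ball',zc-27.5,p[:2]),('stand','st',0,[510,320])]:
        for d in robot.search_frame(n,c)[:2]:
            r=np.array(d['rect'])*[640,400,640,400]; f=fit(m,[(K(c),r,np.ones(4))],z,x); print(c,n,round(d['p'],2),r.round(1),f[0].round(1),f[1].round(1))
q=[proj(c,(p[0],p[1],zc)) for c in ('scene','side')]
a=[cv2.imread('pics/b_%s.png'%c) for c in ('scene','side')]
cr=[cv2.resize(i[int(u[1])-35:int(u[1])+35,int(u[0])-40:int(u[0])+40],(400,350),interpolation=cv2.INTER_CUBIC) for i,u in zip(a,q)]
print(q); cv2.imwrite('pics/b.png',np.hstack(cr))
"
```

```text
[445.92610314 325.49664837 145.10947282]
wrist ball (array([446.69414214, 325.69891755]), array([-3.22553061, -1.15483021,  3.22877855,  1.55079   ]))
scene ball_center 0.61 [469.5 186.1 490.8 209.7] [451.4 333.1] [-1.6  0.3  1.5 -0.4]
scene stand 0.89 [445.8 241.3 471.7 267.3] [510.7 326. ] [-0.7  1.4  0.7 -1.3]
side ball_center 0.48 [254.3  80.8 269.6  91.4] [444. 300.] [-2.  -4.9  2.   4.5]
side stand 0.78 [278.  118.2 297.6 132.3] [512.2 320.1] [-1.  -0.7  1.   0.5]
[array([476.87319948, 195.50158993]), array([261.5350542 ,  81.56858289])]
```

View pics/b.png

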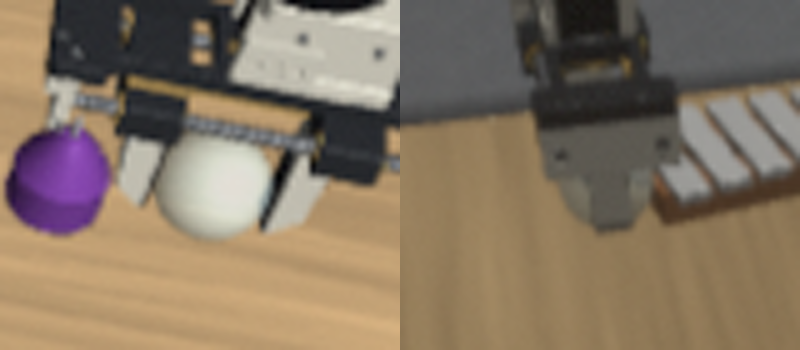

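```bash
python3 -c "
from h import *
go([(509,318.5,60,-90)])"
```

```text
shift [6.31 0.8  8.57] rot [ 0.     0.    -0.001] rows 2.0
```

Request:
move_arm(
  targets=[
    [[6.3,0.8,0],[0,0,0],4.5],
    [[6.3,0.8,3],[0,0,0],4.5],
    [[6.3,0.8,6],[0,0,0],4.5],
    [[6.3,0.8,8.5],[0,0,0],4.5],
    [[6.3,0.8,8.5],[0,0,0],4.5],
  ],
)

```text
clock: 22.65
eef_pos: [507.0, 318.0, 58.8]
tool_rot: [0.001, 1.0, -0.0, -0.002]
ft_force: [-0.7, -0.1, -1.9]
gripper_width: 0.588
grasp_force: 18.0
```

```bash
python3 -c "
from h import *
p,R,s=state();print(p,s['ft_force'])
zc=p[2]+17; cr=[]
for c in ['scene','side']:
    im=robot.camera(c); im=im[:,:,::-1].copy()
    for d in robot.search_frame('ball_center',c)[:2]:
            r=np.array(d['rect'])*[640,400,640,400]; f=fit('ball',[(K(c),r,np.ones(4))],zc-27.5,p[:2]); print(c,round(d['p'],2),r.round(1),f[0].round(1),f[1].round(1))
    for d in robot.search_frame('stand',c)[:1]: print('stand',(np.array(d['rect'])*[640,400,640,400]).round(1),d['p'])
    u=proj(c,(p[0],p[1],40)).astype(int); print(c,u,'ball',proj(c,(*p[:2],zc)).round(1))
    cr.append(cv2.resize(im[u[1]-35:u[1]+35,u[0]-40:u[0]+40],(400,350),interpolation=cv2.INTER_CUBIC))
cv2.imwrite('pics/b2.png',np.hstack(cr))
"
```

```text
[506.969447   318.03450819  58.75004001] [-0.6867811  -0.05163234 -1.89842583]
scene 0.65 [455.7 231.7 475.5 255.1] [528.4 325.6] [-2.   0.3  2.  -0.4]
stand [444.4 242.5 473.2 265.1] 0.78
scene [459 244] ball [462.9 235.7]
side 0.45 [281.5 104.8 295.  110.5] [516.  309.1] [-2.3 -6.7  2.3  6.2]
stand [278.5 117.9 299.5 131.4] 0.66
side [285 116] ball [284.8 106.3]
```

View pics/b2.png

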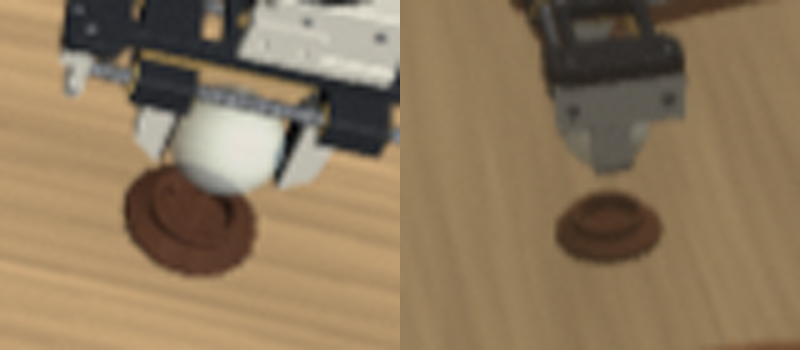

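```bash
python3 -c "
from h import *
PR['st']=[(0,34),(5,34),(18,24)]
S=(K('scene'),np.array([441.9,240.3,468.7,262.7]),np.ones(4)); D=(K('side'),np.array([276.2,119,297.4,133.6]),np.array([1,0.3,1,0.3]))
for o in ([S],[D],[S,D]): print(fit('st',o,0,[510,320]))
W=K('wrist'); print(proj('wrist',(509,318,18)))
"
```

```text
(array([504.18791461, 316.79655072]), array([-0.16150151, -0.34484581,  0.1601999 ,  0.3121203 ]))
(array([508.21053122, 315.45159361]), array([-0.22363334, -0.14659291,  0.22453732,  0.09028097]))
(array([506.30940974, 316.3592439 ]), array([-0.40754748,  0.25322072, -0.05822311,  0.95771365, -0.86557968,
       -0.16945542, -0.41983026,  0.06560568]))
[316.97730533 218.86853857]
```

```bash
python3 -c "
from h import *
print(state()[0]);go([(507.8,316,24,-90),(507.8,316,22.3,-90)])"
```

```text
[509.28323957 320.04434358  62.13218768]
shift [-0.16  0.41  3.81] rot [-0.001 -0.002  0.   ] rows 1.0
shift [-0.16  0.41  3.98] rot [-0.001 -0.002  0.   ] rows 1.0
```

```bash
python3 -c "
from h import *
for i in range(8):
    robot.camera('wrist'); print(state()[0].round(1))
r=np.array([262,203,366,313.])
W=K('wrist'); d=robot.search_frame('stand','wrist'); print(d[:1])
"
```

```text
[509.2 319.9  62. ]
[509.  319.8  61.8]
[508.9 319.7  61.5]
[508.7 319.6  61.3]
[508.6 319.5  61.2]
[508.5 319.5  61.1]
[508.5 319.5  60.9]
[508.4 319.5  60.8]
[{'rect': [0.4245, 0.415, 0.5641, 0.5663], 'p': 0.83}]
```

Request:
move_arm(
  targets=[
    [[0,0.16,1.5],[0,0,0],4.5],
    [[0,0.16,2.8],[0,0,0],4.5],
    [[0,0.16,3.5],[0,0,0],4.5],
    [[0,0.16,3.5],[0,0,0],4.5],
    [[0,0.16,3.5],[0,0,0],4.5],
  ],
)

```text
clock: 24.02
eef_pos: [508.5, 318.2, 25.9]
tool_rot: [-0.0, 1.0, 0.0, 0.0]
ft_force: [-0.9, 0.6, -1.3]
gripper_width: 0.593
grasp_force: 18.0
```

```bash
python3 -c "
from h import *
p,R,s=state();print(p,s['ft_force']); cr=[]
for c in ['scene','side']:
    im=robot.camera(c); im=im[:,:,::-1].copy()
    u=proj(c,(508,316,30)).astype(int)
    cr.append(cv2.resize(im[u[1]-35:u[1]+35,u[0]-40:u[0]+40],(400,350),interpolation=cv2.INTER_CUBIC))
cv2.imwrite('pics/b3.png',np.hstack(cr))
for i in range(4): robot.camera('side'); p,R,s=state(); print(p.round(1),s['ft_force'].round(1))
"
```

```text
[508.51319243 318.22075836  25.87731888] [-0.93997257  0.58132149 -1.2940738 ]
[508.8 318.2  26.2] [ 0.6  0.5 -2. ]
[508.7 318.1  26.2] [-0.2 -0.4 -1.4]
[508.7 318.   26.2] [-0.5  0.4 -1.7]
[508.6 317.9  26.1] [-0.8 -0.4 -1.6]
```

View pics/b3.png

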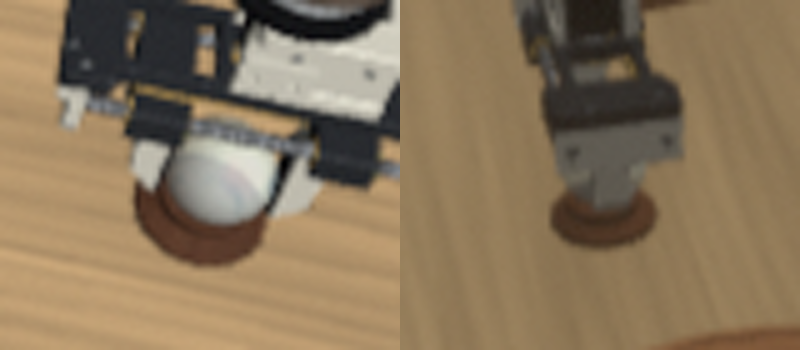

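The ball hangs centred over the ring in both views: side column 604 for both, and scene 221 for the ball against 200 for the stand, which is parallax from height.

Request:
move_arm(
  targets=[
    [[0,0,0.15],[0,0,0],4.5],
    [[0,0,0.25],[0,0,0],4.5],
    [[0,0,0.25],[0,0,0],4.5],
  ],
)

```text
clock: 24.7
eef_pos: [508.4, 318.0, 23.6]
tool_rot: [0.0, 1.0, 0.0, 0.0]
ft_force: [-1.6, -0.3, 2.7]
gripper_width: 0.585
grasp_force: 18.0
```

```bash
python3 -c "
from h import *
a=proj('scene',(508,316,43))-proj('scene',(508,316,5));print(a, proj('scene',(508,321,43))-proj('scene',(508,316,43)))
for i in range(4): robot.camera('side'); p,R,s=state(); print(p.round(1),s['ft_force'].round(1))
"
```

```text
[ 3.66219781 -8.39097066] [2.01638823 0.45382378]
[508.4 318.   23.6] [-2.2 -1.3  2. ]
[508.4 318.   23.6] [-2.2 -0.6  3. ]
[508.4 318.   23.6] [-2.  -1.7  3.7]
[508.4 318.   23.5] [-1.9 -1.   3.8]
```

Request:
move_arm(
  targets=[
    [[0,0,0],[0,0,0],5.9],
    [[0,0,0],[0,0,0],6.5],
    [[0,0,0],[0,0,0],7.5],
    [[0,0,0],[0,0,0],8.0],
    [[0,0,-3],[0,0,0],8.0],
  ],
)

```text
clock: 25.52
eef_pos: [506.6, 316.5, 51.3]
tool_rot: [0.001, 1.0, 0.0, -0.002]
ft_force: [0.5, 1.0, -0.5]
gripper_width: 0.868
grasp_force: 0.0
```

Request:
move_arm(
  targets=[
    [[0,0,-6],[0,0,0],8.0],
    [[0,0,-12],[0,0,0],8.0],
    [[-6,0,-12],[0,0,0],8.0],
    [[-6,0,-12],[0,0,0],8.0],
    [[-6,0,-12],[0,0,0],8.0],
  ],
)

```text
clock: 26.15
eef_pos: [448.6, 317.7, 173.4]
tool_rot: [0.0, 1.0, 0.0, 0.0]
ft_force: [-0.7, -0.1, -0.4]
gripper_width: 0.872
grasp_force: 0.0
```

```bash
python3 -c "
from h import *
p,R,s=state();print(p); PR['st']=[(0,34),(5,34),(18,24)]
im=robot.camera('wrist'); cv2.imwrite('pics/w6.png',im[:,:,::-1]); W=K('wrist')
for n,m,z in [('ball_center','ball',11.3),('stand','st',0)]:
    for d in robot.search_frame(n,'wrist')[:2]:
        r=np.array(d['rect'])*[640,400,640,400]; print(n,d['p'],r.round(1),fit(m,[(W,r,np.ones(4))],z,[508,317]))
go([(501,-325,150,-82)])
"
```

```text
[448.63116592 317.69756589 173.43157843]
ball_center 0.66 [284.   97.8 344.6 157.6] (array([507.15491125, 317.17594862]), array([ 0.9541011 , -0.29238996, -0.95397785,  0.26897328]))
shift [ 5.22 64.26  2.29] rot [-0.    -0.    -0.141] rows 11.0
```

View pics/w6.png

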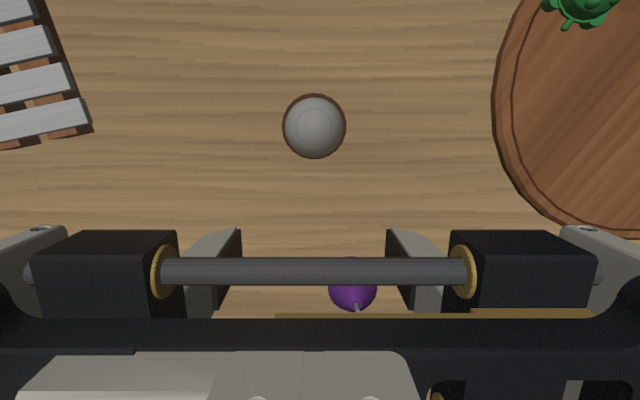

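The ball at (314,126) sits concentric in its stand. Now I'll put the three back, starting with the top.

Request:
move_arm(
  targets=[
    [[2.5,31,1],[0,0,-0.141],8.0],
    [[2.5,31,1],[0,0,-0.141],8.0],
    [[2.5,31,1],[0,0,-0.141],8.0],
    [[2.5,31,1],[0,0,-0.141],8.0],
    [[2.5,31,1],[0,0,-0.141],8.0],
  ],
)

```text
clock: 26.92
eef_pos: [474.3, 5.4, 163.2]
tool_rot: [-0.0, 0.998, 0.07, 0.0]
ft_force: [0.2, 0.7, -0.0]
gripper_width: 0.871
grasp_force: 0.0
```

```bash
python3 -c "
from h import *
print(state()[0]);go([(501,-325,150,-82)])
"
```

```text
[474.29315279   5.36109084 163.19785751]
shift [-1.97 33.09  1.31] rot [-0.    -0.001  0.   ] rows 6.0
```

Request:
move_arm(
  targets=[
    [[-2,33.1,1.3],[0,0,0],8.0],
    [[-2,33.1,1.3],[0,0,0],8.0],
    [[-2,33.1,1.3],[0,0,0],8.0],
    [[-2,33.1,1.3],[0,0,0],8.0],
    [[-2,33.1,1.3],[0,0,0],8.0],
  ],
)

```text
clock: 27.55
eef_pos: [499.0, -306.3, 150.6]
tool_rot: [-0.0, 0.998, 0.07, 0.0]
ft_force: [1.4, 0.2, 0.5]
gripper_width: 0.872
grasp_force: 0.0
```

Request:
move_arm(
  targets=[
    [[0,1.6,0],[0,0,0],8.0],
    [[0,1.6,0],[0,0,0],8.0],
    [[0,1.6,0],[0,0,0],8.0],
  ],
)

```text
clock: 27.92
eef_pos: [501.5, -316.7, 150.7]
tool_rot: [-0.001, 0.997, 0.072, -0.0]
ft_force: [0.5, 0.5, 0.0]
gripper_width: 0.872
grasp_force: 0.0
```

```bash
python3 -c "
from h import *
for i in range(3): robot.camera('side'); print(state()[0])
im=robot.camera('wrist')
go([(501,-325,21.5,-82)])
for n,m,z,x in [('top_mid','top',8,[501,-325]),('cup_mid','cup',8,[588,-313]),('fireman_mid','fire',8,[414,-337])]:
  for c in ['side','scene']:
    if n=='top_mid': robot.camera(c)
    for d in robot.search_frame(n,c)[:3]:
        r=np.array(d['rect'])*[640,400,640,400]; f=fit(m,[(K(c),r,np.ones(4))],z,x)
        if np.linalg.norm(f[0]-x)<40: print(c,n,round(d['p'],2),f[0].round(1),f[1].round(1))
"
```

```text
[ 501.60347699 -316.51070342  150.94803908]
[ 501.63678589 -316.69889803  151.14336856]
[ 501.59622042 -317.05757823  151.22499159]
shift [-0.16  0.74 12.98] rot [-0.    -0.     0.004] rows 3.0
side top_mid 0.68 [ 501.9 -325. ] [-0.2 -1.5  0.2  1.5]
side cup_mid 0.59 [ 587.4 -317.2] [ 0.6  0.5 -0.6 -0.4]
scene cup_mid 0.85 [ 587.9 -305.9] [-0.  -3.2  0.   3. ]
side fireman_mid 0.82 [ 415.9 -335. ] [-0.9 -0.4  0.9  0.4]
scene fireman_mid 0.72 [ 414.  -334.6] [-1.6 -2.   1.6  1.9]
```

Request:
move_arm(
  targets=[
    [[-0.1,0.7,1],[0,0,0],8.0],
    [[-0.1,0.7,7],[0,0,0],8.0],
    [[-0.1,0.7,12.9],[0,0,0],8.0],
    [[-0.1,0.7,12.9],[0,0,0],8.0],
    [[-0.1,0.7,12.9],[0,0,0],5.0],
  ],
  force=15,
)

```text
clock: 29.15
eef_pos: [502.1, -326.8, 23.3]
tool_rot: [0.0, 0.998, 0.071, 0.001]
ft_force: [0.6, -0.4, 0.7]
gripper_width: 0.805
grasp_force: 0.0
```

Request:
move_arm(
  targets=[
    [[0,0,0],[0,0,0],4.5],
    [[0,0,0],[0,0,0],4.5],
    [[0,0,0],[0,0,0],4.5],
    [[0,0,0],[0,0,0],4.5],
  ],
)

```text
clock: 29.65
eef_pos: [502.5, -327.2, 24.4]
tool_rot: [0.001, 0.998, 0.071, 0.001]
ft_force: [-1.5, 1.3, 7.9]
gripper_width: 0.577
grasp_force: 15.0
```

```bash
python3 -c "
from h import *
p,R,s=state();print(p,s['gripper_width'],s['grasp_force'])
go([(*p[:2],110,-82),(515,-68,110,-82),(515,-68,p[2]+26.5,-82)])
"
```

```text
[ 502.47639958 -327.15944568   24.44389439] 0.5774444495541008 15.003648492274806
shift [ 0.02  0.02 -8.56] rot [ 0.003 -0.003  0.002] rows 2.0
shift [  4.91 -25.46  -8.61] rot [ 0.003 -0.003  0.002] rows 5.0
shift [  4.89 -25.47  -2.71] rot [ 0.003 -0.003  0.002] rows 5.0
```

Request:
move_arm(
  targets=[
    [[0,0,-4],[0,0,0],4.5],
    [[0,0,-9],[0,0,0],4.5],
    [[4.9,-25.4,-9],[0,0,0],4.5],
    [[4.9,-25.4,-9],[0,0,0],4.5],
    [[4.9,-25.4,-9],[0,0,0],4.5],
  ],
)

```text
clock: 30.28
eef_pos: [510.5, -137.6, 113.2]
tool_rot: [0.001, 0.998, 0.07, 0.001]
ft_force: [1.4, -0.0, -0.7]
gripper_width: 0.576
grasp_force: 15.0
```

```bash
python3 -c "
from h import *
p,R,s=state();print(p,s['gripper_width'],s['grasp_force'])
go([(515,-68,75,-82)])
"
```

```text
[ 510.50973227 -137.59237034  113.17541952] 0.5756716636786595 14.997852418673574
shift [ 1.41 -6.83  3.81] rot [ 0.001 -0.002  0.001] rows 2.0
```

Request:
move_arm(
  targets=[
    [[1.4,-6.8,0],[0,0,0],4.5],
    [[1.4,-6.8,2],[0,0,0],4.5],
    [[1.4,-6.8,4.5],[0,0,0],4.5],
    [[1.4,-6.8,4.5],[0,0,0],4.5],
    [[1.4,-6.8,4.5],[0,0,0],4.5],
  ],
)

```text
clock: 30.9
eef_pos: [515.1, -70.0, 68.0]
tool_rot: [0.0, 0.998, 0.07, 0.001]
ft_force: [-0.7, -1.0, -0.2]
gripper_width: 0.579
grasp_force: 15.0
```

```bash
python3 -c "
from h import *
for i in range(3): robot.camera('side'); p,R,s=state();print(p,s['ft_force'])
go([(515,-68,49,-82)])
"
```

```text
[515.40831578 -70.10842425  68.20326083] [ 0.31362161  0.00617976 -0.50697356]
[515.47861408 -70.17659211  68.24055502] [ 0.92349117  0.24098978 -0.13688991]
[515.37648885 -70.16198041  68.13341866] [-0.52774687 -0.06019121 -0.99387518]
shift [-0.01 -0.22  1.91] rot [ 0.001 -0.002  0.001] rows 1.0
```

Request:
move_arm(
  targets=[
    [[0,-0.2,1.0],[0,0,0],4.5],
    [[0,-0.2,1.5],[0,0,0],4.5],
    [[0,-0.2,1.8],[0,0,0],4.5],
    [[0,-0.2,1.8],[0,0,0],4.5],
  ],
)

```text
clock: 31.55
eef_pos: [514.0, -67.5, 49.5]
tool_rot: [0.0, 0.998, 0.071, -0.0]
ft_force: [-3.3, -0.7, 9.0]
gripper_width: 0.577
grasp_force: 15.0
```

Request:
move_arm(
  targets=[
    [[0,0,0],[0,0,0],8.0],
    [[0,0,0],[0,0,0],8.0],
    [[0,0,0],[0,0,0],8.0],
    [[0,0,-5],[0,0,0],8.0],
    [[0,0,-11],[0,0,0],8.0],
  ],
)

```text
clock: 32.17
eef_pos: [513.0, -67.5, 158.9]
tool_rot: [-0.001, 0.998, 0.071, -0.002]
ft_force: [0.7, -0.6, -0.3]
gripper_width: 0.87
grasp_force: 0.0
```

```bash
python3 -c "
from h import *
print(state()[0]);go([(415,-336,155,-82)])
"
```

```text
[512.9820335  -67.53721725 158.93449926]
shift [-13.48  25.2    0.39] rot [-0.002  0.003  0.002] rows 5.0
```

Request:
move_arm(
  targets=[
    [[-13.4,25.2,0.4],[0,0,0],7.5],
    [[-13.4,25.2,0.4],[0,0,0],7.5],
    [[-13.4,25.2,0.4],[0,0,0],7.5],
    [[-13.4,25.2,0.4],[0,0,0],7.5],
    [[-13.4,25.2,0.4],[0,0,0],7.5],
  ],
)

```text
clock: 32.8
eef_pos: [414.8, -339.8, 154.9]
tool_rot: [0.001, 0.998, 0.068, -0.0]
ft_force: [-0.3, -0.0, -0.1]
gripper_width: 0.815
grasp_force: 0.0
```

Request:
move_arm(
  targets=[
    [[0,0,0],[0,0,0],7.5],
    [[0,0,0],[0,0,0],7.5],
    [[0,0,0],[0,0,0],7.5],
  ],
)

```text
clock: 33.17
eef_pos: [418.0, -334.3, 155.0]
tool_rot: [-0.0, 0.997, 0.072, 0.0]
ft_force: [1.1, 0.3, 0.2]
gripper_width: 0.818
grasp_force: 0.0
```

```bash
python3 -c "
from h import *
P=[]
for i in range(3): robot.camera('side'); P.append(state()[0]); print(P[-1])
print(state()[2]['gripper_width']); go([(415,-336,30,-82)])
"
```

```text
[ 417.97111708 -334.47964733  155.08792933]
[ 417.84819908 -334.72196207  155.11208426]
[ 417.73449334 -334.9551165   155.09984868]
0.8164474889255008
shift [-0.29  0.07 12.51] rot [-0.    -0.     0.004] rows 3.0
```

Request:
move_arm(
  targets=[
    [[-0.2,0.05,4],[0,0,0],7.5],
    [[-0.2,0.05,8],[0,0,0],7.5],
    [[-0.2,0.05,12.5],[0,0,0],7.5],
    [[-0.2,0.05,12.5],[0,0,0],7.5],
    [[-0.2,0.05,12.5],[0,0,0],5.0],
  ],
)

```text
clock: 33.95
eef_pos: [416.2, -336.9, 31.2]
tool_rot: [0.0, 0.997, 0.071, 0.001]
ft_force: [0.2, -1.0, -0.2]
gripper_width: 0.751
grasp_force: 0.0
```

Request:
move_arm(
  targets=[
    [[0,0,0],[0,0,0],3.0],
    [[0,0,0],[0,0,0],3.0],
    [[0,0,0],[0,0,0],3.0],
    [[0,0,0],[0,0,0],3.0],
    [[0,0,0],[0,0,0],3.0],
  ],
)

```text
clock: 34.58
eef_pos: [415.6, -337.3, 30.9]
tool_rot: [0.0, 0.998, 0.071, 0.0]
ft_force: [-1.3, 0.6, 6.2]
gripper_width: 0.41
grasp_force: 15.0
```

```bash
python3 -c "
from h import *
p,R,s=state();print(p,s['gripper_width'],s['grasp_force'])
go([(*p[:2],130,-82),(523,46.5,130,-82),(523,46.5,p[2]+26.5,-82)])
"
```

```text
[ 415.56573148 -337.26735299   30.8580924 ] 0.4104832752687806 15.000552842393517
shift [ 0.01  0.01 -9.91] rot [ 0.001 -0.001  0.002] rows 2.0
shift [ 16.04 -36.47  -9.94] rot [ 0.001 -0.001  0.002] rows 7.0
shift [ 16.04 -36.48  -2.68] rot [ 0.001 -0.001  0.002] rows 7.0
```

Request:
move_arm(
  targets=[
    [[0,0,-5],[0,0,0],3.0],
    [[0,0,-11],[0,0,0],3.0],
    [[16,-36.4,-14],[0,0,0],3.0],
    [[16,-36.4,-14],[0,0,0],3.0],
    [[16,-36.4,-14],[0,0,0],3.0],
  ],
)

```text
clock: 35.2
eef_pos: [465.7, -155.3, 154.6]
tool_rot: [0.0, 0.998, 0.07, 0.0]
ft_force: [-0.2, -0.2, -0.2]
gripper_width: 0.415
grasp_force: 15.0
```

```bash
python3 -c "
from h import *
p,R,s=state();print(p,s['gripper_width'],s['grasp_force'])
go([(523,46.5,p[2],-82)])
"
```

```text
[ 465.7344765  -155.31093604  154.58911796] 0.4153595878375691 14.998284531757236
shift [ 8.490e+00 -1.918e+01 -1.000e-02] rot [ 0.001 -0.001  0.001] rows 4.0
```

Request:
move_arm(
  targets=[
    [[8.5,-19.2,-0.5],[0,0,0],3.0],
    [[8.5,-19.2,-0.5],[0,0,0],3.0],
    [[8.5,-19.2,-0.5],[0,0,0],3.0],
    [[8.5,-19.2,-0.5],[0,0,0],3.0],
    [[8.5,-19.2,-0.5],[0,0,0],3.0],
  ],
)

```text
clock: 35.83
eef_pos: [522.6, 47.8, 159.1]
tool_rot: [-0.001, 0.997, 0.073, 0.0]
ft_force: [0.3, -0.5, -0.7]
gripper_width: 0.412
grasp_force: 15.0
```

```bash
python3 -c "
from h import *
for i in range(3): robot.camera('side'); p,R,s=state();print(p,s['ft_force'])
go([(523,46.5,75,-82)])
"
```

```text
[522.24535843  45.42194209 158.84912977] [ 0.75549676 -1.04155509 -0.96678728]
[522.10120226  43.97165604 158.7370692 ] [ 0.43715663 -0.86069613 -1.07514211]
[522.10635528  43.28166984 158.75437263] [-0.43859809 -0.34456904 -0.57626025]
shift [ 0.14 -0.31  8.37] rot [ 0.001  0.001 -0.   ] rows 2.0
```

Request:
move_arm(
  targets=[
    [[0.1,-0.2,4],[0,0,0],3.0],
    [[0.1,-0.2,8],[0,0,0],3.0],
    [[0.1,-0.2,9.4],[0,0,0],3.0],
    [[0.1,-0.2,9.4],[0,0,0],3.0],
    [[0.1,-0.2,9.4],[0,0,0],3.0],
  ],
)

```text
clock: 36.6
eef_pos: [524.6, 47.1, 66.5]
tool_rot: [0.0, 0.998, 0.07, 0.001]
ft_force: [-0.1, -0.3, 0.1]
gripper_width: 0.412
grasp_force: 15.0
```

```bash
python3 -c "
from h import *
for i in range(5): robot.camera('side'); p,R,s=state();print(p,s['ft_force'])
"
```

```text
[524.73115039  47.26745265  66.65753941] [-0.16831316 -0.48063442 -1.07474192]
[524.63335659  47.35549937  66.59748529] [1.29536902 0.15081673 0.15973787]
[524.50099195  47.36129127  66.4702307 ] [ 0.23250843  0.00668698 -0.74850302]
[524.27832969  47.37888116  66.28431851] [ 0.97549112  0.11422412 -1.19446439]
[524.06813193  47.41598116  66.07609351] [ 0.59811067 -0.3027483  -0.63132594]
```

Request:
move_arm(
  targets=[
    [[0,0,0.5],[0,0,0],3.0],
    [[0,0,0.75],[0,0,0],3.0],
    [[0,0,0.75],[0,0,0],3.0],
    [[0,0,0.75],[0,0,0],3.0],
  ],
)

```text
clock: 37.35
eef_pos: [523.3, 47.5, 57.5]
tool_rot: [-0.0, 0.997, 0.071, -0.0]
ft_force: [-0.6, -0.1, -1.2]
gripper_width: 0.41
grasp_force: 15.0
```

Request:
move_arm(
  targets=[
    [[0,0,0.1],[0,0,0],3.0],
    [[0,0,0.1],[0,0,0],3.0],
  ],
)

```text
clock: 37.6
eef_pos: [523.5, 47.5, 56.9]
tool_rot: [0.0, 0.998, 0.071, 0.0]
ft_force: [-1.4, -0.8, 2.0]
gripper_width: 0.412
grasp_force: 15.0
```

Contact; release and rise.

Request:
move_arm(
  targets=[
    [[0,0,0],[0,0,0],7.0],
    [[0,0,0],[0,0,0],7.0],
    [[0,0,0],[0,0,0],7.0],
    [[0,0,-5],[0,0,0],7.5],
    [[0,0,-11],[0,0,0],8.2],
  ],
)

```text
clock: 38.22
eef_pos: [522.1, 47.4, 166.6]
tool_rot: [-0.0, 0.997, 0.071, -0.002]
ft_force: [1.2, -0.3, -0.1]
gripper_width: 0.868
grasp_force: 0.0
```

```bash
python3 -c "
from h import *
print(state()[0]);go([(588,-314,150,-82)])
"
```

```text
[522.11595552  47.35164251 166.62019036]
shift [ 1.43 36.7   1.62] rot [-0.001  0.003  0.002] rows 6.0
```

Request:
move_arm(
  targets=[
    [[1.4,36.7,1.6],[0,0,0],8.4],
    [[1.4,36.7,1.6],[0,0,0],8.4],
    [[1.4,36.7,1.6],[0,0,0],8.4],
    [[1.4,36.7,1.6],[0,0,0],8.4],
    [[1.4,36.7,1.6],[0,0,0],8.4],
  ],
)

```text
clock: 38.85
eef_pos: [579.2, -261.8, 153.0]
tool_rot: [0.0, 0.998, 0.071, 0.0]
ft_force: [0.5, 0.7, 0.5]
gripper_width: 0.909
grasp_force: 0.0
```

Request:
move_arm(
  targets=[
    [[0.2,5.3,0],[0,0,0],8.4],
    [[0.2,5.3,0],[0,0,0],8.4],
    [[0.2,5.3,0],[0,0,0],8.4],
    [[0.2,5.3,0],[0,0,0],8.4],
  ],
)

```text
clock: 39.35
eef_pos: [588.9, -309.6, 153.1]
tool_rot: [-0.001, 0.997, 0.072, 0.0]
ft_force: [0.4, -0.6, -1.0]
gripper_width: 0.913
grasp_force: 0.0
```

```bash
python3 -c "
from h import *
for i in range(3): robot.camera('side'); print(state()[0])
go([(588,-313.5,31.5,-82)])
"
```

```text
[ 588.9564101  -309.75238284  153.22777758]
[ 588.95040378 -310.08348268  153.29280187]
[ 588.89203194 -310.4349013   153.34048458]
shift [-0.14  0.29 12.18] rot [-0.    -0.     0.004] rows 2.0
```

Request:
move_arm(
  targets=[
    [[-0.1,0.2,4],[0,0,0],8.4],
    [[-0.1,0.2,8],[0,0,0],8.4],
    [[-0.1,0.2,12.2],[0,0,0],8.4],
    [[-0.1,0.2,12.2],[0,0,0],8.4],
    [[-0.1,0.2,12.2],[0,0,0],6.0],
  ],
  force=18,
)

```text
clock: 40.12
eef_pos: [589.1, -314.0, 32.6]
tool_rot: [0.0, 0.997, 0.071, 0.001]
ft_force: [-0.4, -0.6, 0.7]
gripper_width: 0.849
grasp_force: 0.0
```

Request:
move_arm(
  targets=[
    [[0,0,0],[0,0,0],4.5],
    [[0,0,0],[0,0,0],4.5],
    [[0,0,0],[0,0,0],4.5],
    [[0,0,0],[0,0,0],4.5],
  ],
)

```text
clock: 40.62
eef_pos: [589.1, -314.8, 32.9]
tool_rot: [0.001, 0.998, 0.07, 0.001]
ft_force: [0.7, -0.2, 7.3]
gripper_width: 0.628
grasp_force: 18.0
```

```bash
python3 -c "
from h import *
p,R,s=state();print(p,s['gripper_width'],s['grasp_force'])
go([(*p[:2],150,-82),(620.5,-12.5,150,-90),(620.5,-12.5,p[2]+26.5,-90)])
"
```

```text
[ 589.0854927  -314.84735646   32.8556576 ] 0.6284593272394867 17.999101969153344
shift [  0.03   0.02 -11.71] rot [ 0.002 -0.002  0.001] rows 2.0
shift [  7.39 -29.47 -11.75] rot [ 0.002 -0.003  0.141] rows 6.0
shift [  7.37 -29.49  -2.69] rot [ 0.002 -0.003  0.141] rows 5.0
```

Request:
move_arm(
  targets=[
    [[0,0,-6],[0,0,0],4.5],
    [[0,0,-11.7],[0,0,0],4.5],
    [[7.4,-29.4,-11.7],[0,0,0.141],4.5],
    [[7.4,-29.4,-11.7],[0,0,0.141],4.5],
    [[7.4,-29.4,-11.7],[0,0,0.141],4.5],
  ],
)

```text
clock: 41.25
eef_pos: [607.2, -126.0, 148.2]
tool_rot: [0.0, 1.0, -0.0, 0.0]
ft_force: [1.0, -0.6, -2.1]
gripper_width: 0.633
grasp_force: 18.0
```

```bash
python3 -c "
from h import *
p,R,s=state();print(p,s['gripper_width'],s['grasp_force'])
go([(620.5,-12.5,p[2],-90)])
"
```

```text
[ 607.18879516 -125.97367003  148.2485467 ] 0.6328987782443626 17.99795549196645
shift [  1.33 -11.35  -0.  ] rot [ 0. -0. -0.] rows 2.0
```

Request:
move_arm(
  targets=[
    [[1.3,-11.3,0],[0,0,0],4.5],
    [[1.3,-11.3,0],[0,0,0],4.5],
    [[1.3,-11.3,4],[0,0,0],4.5],
    [[1.3,-11.3,8],[0,0,0],4.5],
    [[1.3,-11.3,8],[0,0,0],4.5],
  ],
)

```text
clock: 41.88
eef_pos: [616.7, -14.8, 64.6]
tool_rot: [0.0, 1.0, 0.0, -0.004]
ft_force: [-0.5, -0.7, -1.3]
gripper_width: 0.629
grasp_force: 18.0
```

```bash
python3 -c "
from h import *
for i in range(4): robot.camera('side'); p,R,s=state();print(p,s['ft_force'])
"
```

```text
[618.91033261 -14.68921739  66.92186312] [ 0.91643371  0.01896553 -1.99520729]
[620.70834432 -14.62754889  68.61741385] [ 1.74097788  0.7959796  -0.91520739]
[621.64357035 -14.66651866  69.58370079] [ 0.55049372  0.18683746 -0.84454126]
[622.07659958 -14.71713333  70.04730938] [-0.03130144 -0.36485252 -1.2349695 ]
```

Request:
move_arm(
  targets=[
    [[0,-0.15,0.5],[0,0,0],4.5],
    [[0,-0.15,0.8],[0,0,0],4.5],
    [[0,-0.15,0.9],[0,0,0],4.5],
    [[0,-0.15,0.9],[0,0,0],4.5],
  ],
)

```text
clock: 42.58
eef_pos: [620.5, -13.2, 59.0]
tool_rot: [0.0, 1.0, 0.0, -0.0]
ft_force: [-0.0, 0.3, -1.8]
gripper_width: 0.626
grasp_force: 18.0
```

Request:
move_arm(
  targets=[
    [[0,0,0.1],[0,0,0],4.5],
    [[0,0,0.1],[0,0,0],4.5],
    [[0,0,0.1],[0,0,0],4.5],
  ],
)

```text
clock: 42.95
eef_pos: [621.0, -13.2, 58.9]
tool_rot: [0.0, 1.0, 0.0, 0.001]
ft_force: [-2.2, -0.8, 5.6]
gripper_width: 0.631
grasp_force: 18.0
```

Request:
move_arm(
  targets=[
    [[0,0,0],[0,0,0],8.0],
    [[0,0,0],[0,0,0],8.0],
    [[0,0,0],[0,0,0],8.0],
    [[0,0,-5],[0,0,0],8.2],
    [[0,0,-11],[0,0,0],8.2],
  ],
)

```text
clock: 43.58
eef_pos: [619.1, -13.2, 167.5]
tool_rot: [-0.0, 1.0, 0.0, -0.002]
ft_force: [1.4, -0.8, 0.3]
gripper_width: 0.893
grasp_force: 0.0
```

Request:
move_arm(
  targets=[
    [[-16,6,-6],[0,0,0],8.2],
    [[-16,6,-6],[0,0,0],8.2],
    [[-16,6,-6],[0,0,0],8.2],
    [[-16,6,-6],[0,0,0],8.2],
    [[-16,6,-6],[0,0,0],8.2],
  ],
)

```text
clock: 44.2
eef_pos: [461.3, -73.2, 228.4]
tool_rot: [0.0, 1.0, 0.0, 0.001]
ft_force: [-0.0, -0.4, -0.1]
gripper_width: 0.893
grasp_force: 0.0
```

```bash
python3 -c "
from h import *
print(state()[0])
a0=robot.camera('side')[:,:,::-1]
one=np.ones(4)
for c in ['scene','side','wrist']:
    im=robot.camera(c); cv2.imwrite('pics/e_%s.png'%c,im[:,:,::-1])
    for n,m,z,x in [('top_mid','top',34,[515,-68]),('cup_mid','cup',34,[621,-13]),('fireman_mid','fire',34,[522,46]),('ball_center','ball',11.3,[508,316])]:
        for d in robot.search_frame(n,c)[:3]:
            r=np.array(d['rect'])*[640,400,640,400]; f=fit(m,[(K(c),r,one)],z,x)
            if np.linalg.norm(f[0]-x)<40: print(c,n,round(d['p'],2),r.round(1),f[0].round(1),f[1].round(1))
b=cv2.imread('pics/e_side.png')
cv2.imwrite('pics/e.png',np.hstack([cv2.resize(cv2.imread('pics/side0.png')[90:250,240:400],(400,400)),cv2.resize(b[90:250,240:400],(400,400))]))
"
```

```text
[461.30172589 -73.19580307 228.44354613]
scene top_mid 0.68 [304.5 201.3 324.7 222. ] [520.3 -58.5] [-0.3 -2.4  0.3  2.4]
scene cup_mid 0.9 [309.6 226.8 334.5 257.8] [622.1 -10.9] [-0.2 -1.3  0.2  1.3]
scene fireman_mid 0.75 [347.5 205.3 362.4 230.3] [517.6  50.4] [-1.9 -2.4  1.8  2.3]
scene ball_center 0.7 [450.8 236.7 475.9 257. ] [512.  328.7] [ 1.1 -0.8 -1.1  0.8]
side top_mid 0.92 [302.9 185.7 326.5 210.7] [513.  -78.6] [ 0.5 -2.5 -0.5  2.4]
side cup_mid 0.75 [337.2 152.4 361.8 186.6] [616.6 -10.2] [ 0.1  0.1 -0.1 -0.1]
side fireman_mid 0.95 [300.4 147.7 313.6 178.4] [518.7  44.8] [-2.5 -1.1  2.5  0.9]
wrist top_mid 0.97 [283.8 105.2 336.1 160.2] [512.4 -69.3] [-0.2  0.5  0.2 -0.6]
wrist cup_mid 0.93 [204.6   0.4 284.3  53.2] [600.4 -13.9] [  1.9 -13.9  -2.3  18.9]
wrist fireman_mid 0.83 [158.9  99.1 228.7 146.6] [522.   47.7] [ 1.2  1.1 -1.5 -1.1]
```

View pics/e.png

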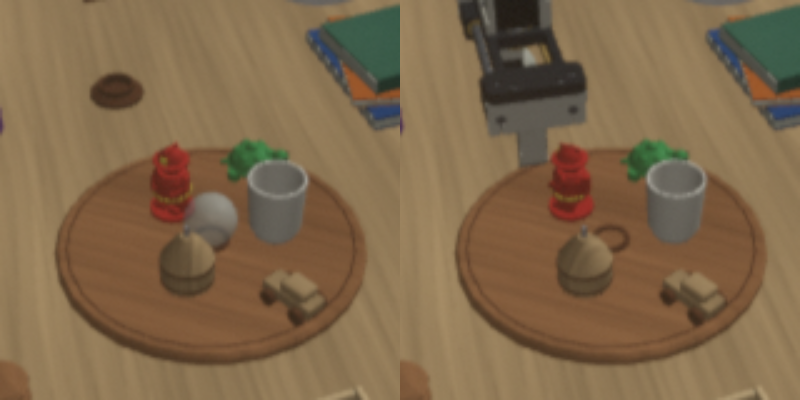

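The before and after views match: the cup, top and firefighter are within about 3 px of where they started and upright. The turtle and car haven't moved, and the ball is on its stand.

```bash
python3 -c "
from station import robot
print(robot.finish_job())"
```

```text
the job is handed in; nothing more can be done
None
```

I handed the job in: the glass ball rests on its ring stand, the cup, top and firefighter stand upright within a few millimetres of where they began, and the turtle and toy car weren't moved. The hand-in returned no verdict, so this rests on my own last camera check.

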